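Set out the book-covering film rolls and latch them

TASK

Get the covering-film station ready: put the eraser and the stack of cards, whichever are lying in the lanes, into the plywood tray, and roll each film roll that is there straight along its own lane until it rests squarely on the white cross line, pushing it lightly without squeezing or lifting it. Shut all three latches behind the rolls by turning their knobs clockwise to their stops, also beside an empty lane. Leave the mug, calculator and stapler alone.

Things in the scene. Friction and masses are not known exactly. Their poses are not given: they have to be found in the camera images.
- mark_a (a point): Centre of the white cross line (5 x 124 mm) of lane A, on the worktop. A lane is a fixed channel without a floor step: side rails 14 mm high, 124 mm apart; at 225 mm before and 75 mm beyond the line two end cheeks 36 mm high with a 64 mm gap between them in the middle. x points along the lane, away from the robot; y along the line, to the left; z up.
- roll_a: Roll of clear covering film in lane A (white cylinder 54 mm in diameter, 110 mm long, 200 g, with a cardboard core), or absent. Origin at the middle of the cylinder; its own y axis is the axis of the cylinder, x and z turn with it as it rolls. It lies across the lane, 120 to 150 mm before the line at the start. It rolls freely and, when let go at 0.1 m/s, comes to rest in about 5 mm.
- grip_a (a point): Top of latch knob A, 76 mm up, on its vertical axis, 43 mm before the line, 82 mm right (-y) of the lane's middle. Black upright bar 44 x 12 mm, 50 to 76 mm high, on a 26 mm steel hub over a grey foot 42 x 38 x 12 mm. Turns with the knob: x runs along the bar; the steel arm (10 mm wide, reach 55 mm, 21 to 33 mm high) points along its -x.
- latch_a (a joint): Turn of the latch knob of lane A, rad: 0 = open, arm pointing back along the lane (towards the robot); grows clockwise seen from above to the end stop at 1.571, where the arm points into the lane (lane +y), just before the cross line and about 11 mm clear of a roll that lies on the line. Friction 0.08 N m; stays where it is left.
- mark_b (a point): Centre of the white cross line (5 x 124 mm) of lane B, on the worktop. A lane is a fixed channel without a floor step: side rails 14 mm high, 124 mm apart; at 225 mm before and 75 mm beyond the line two end cheeks 36 mm high with a 64 mm gap between them in the middle. x points along the lane, away from the robot; y along the line, to the left; z up.
- roll_b: Roll of clear covering film in lane B (white cylinder 54 mm in diameter, 110 mm long, 200 g, with a cardboard core), or absent. Origin at the middle of the cylinder; its own y axis is the axis of the cylinder, x and z turn with it as it rolls. It lies across the lane, 120 to 150 mm before the line at the start. It rolls freely and, when let go at 0.1 m/s, comes to rest in about 5 mm.
- grip_b (a point): Top of latch knob B, 76 mm up, on its vertical axis, 43 mm before the line, 82 mm right (-y) of the lane's middle. Black upright bar 44 x 12 mm, 50 to 76 mm high, on a 26 mm steel hub over a grey foot 42 x 38 x 12 mm. Turns with the knob: x runs along the bar; the steel arm (10 mm wide, reach 55 mm, 21 to 33 mm high) points along its -x.
- latch_b (a joint): Turn of the latch knob of lane B, rad: 0 = open, arm pointing back along the lane (towards the robot); grows clockwise seen from above to the end stop at 1.571, where the arm points into the lane (lane +y), just before the cross line and about 11 mm clear of a roll that lies on the line. Friction 0.08 N m; stays where it is left.
- mark_c (a point): Centre of the white cross line (5 x 124 mm) of lane C, on the worktop. A lane is a fixed channel without a floor step: side rails 14 mm high, 124 mm apart; at 225 mm before and 75 mm beyond the line two end cheeks 36 mm high with a 64 mm gap between them in the middle. x points along the lane, away from the robot; y along the line, to the left; z up.
- roll_c: Roll of clear covering film in lane C (white cylinder 54 mm in diameter, 110 mm long, 200 g, with a cardboard core), or absent. Origin at the middle of the cylinder; its own y axis is the axis of the cylinder, x and z turn with it as it rolls. It lies across the lane, 120 to 150 mm before the line at the start. It rolls freely and, when let go at 0.1 m/s, comes to rest in about 5 mm.
- grip_c (a point): Top of latch knob C, 76 mm up, on its vertical axis, 43 mm before the line, 82 mm right (-y) of the lane's middle. Black upright bar 44 x 12 mm, 50 to 76 mm high, on a 26 mm steel hub over a grey foot 42 x 38 x 12 mm. Turns with the knob: x runs along the bar; the steel arm (10 mm wide, reach 55 mm, 21 to 33 mm high) points along its -x.
- latch_c (a joint): Turn of the latch knob of lane C, rad: 0 = open, arm pointing back along the lane (towards the robot); grows clockwise seen from above to the end stop at 1.571, where the arm points into the lane (lane +y), just before the cross line and about 11 mm clear of a roll that lies on the line. Friction 0.08 N m; stays where it is left.
- eraser: Eraser, 23 x 58 x 13 mm (x, y, z of its frame), blue sleeve and white ends, lying flat; origin at the centre of its underside. Absent in some starts; else it lies in one of the lanes about the cross line.
- cards: Banded stack of member cards, 56 x 87 x 14 mm (x, y, z of its frame), 90 g, lying flat; origin at the centre of its underside. Absent in some starts; else it lies in one of the lanes about the cross line.
- tray: Open plywood tray, fixed, 150 x 200 mm and 35 mm high outside, walls and floor 5 mm; origin at the centre of its underside, x along the 150 mm side.
- mug: Pale mug, 79 x 110 x 94 mm, a bystander right of the lanes; origin under its middle.
- calculator: Pocket calculator, 116 x 70 x 17 mm, a bystander right of the lanes; origin at the centre of its underside.
- stapler: Black stapler, 154 x 38 x 48 mm, a bystander beyond the lanes; origin at the centre of its underside.

How it is judged:
By the outcome, as a careful person would: the job done as asked, in the order asked, and still so for the second after the job is handed in, with the robot touching nothing.
Of roll_a, roll_b, roll_c only 2 to 3 are there at a start; the rules pass over those that are not, and their reading is None.
Of eraser, cards only 1 to 2 are there at a start; the rules pass over those that are not, and their reading is None.
At some moment in a run one of roll_a, roll_b, roll_c may be knocked a few centimetres aside while the robot is not near it.
Once in a run the grip may slacken for a moment while it holds something.
It also fails if it takes over 210 s, if anything falls off the work surface, if the arm or the gripper's body presses on something with over 40 N, if the wrist force passes 120 N, or if a joint passes its speed limit or range.

ROBOT

A 6-joint arm with a two-finger parallel gripper is mounted at the origin on a cart in front of the work surface, level with it; the furniture and walls round the work are solid. World frame = base frame: x ahead of the robot, y to its left, z up, the work surface at z = 0. Lengths are in m, angles in rad, forces in N, time in s.
With the tool pointing down it reaches from about 0.425 to 0.95 m from the base axis. Payload 3.5 kg.
Tool frame: the origin (TCP) lies at the very end of the fingers, on their centre line; the grasp point (between the pads) lies 19 mm behind it; z points along the fingers, y is the direction in which the jaws open and shut (so a half turn about z gives the same grasp; the last joint's range is limited). The gripper opens to 85 mm and grips with 20 to 120 N. Pads are 22 mm wide; open, the fingers measure 114 mm over their backs; the gripper's body (76 mm by 85 mm) begins 54 mm behind the grasp point. The pads swing forward as they close: fully open they stand 13 mm farther back than shut.
Start: joints at [-1.256, 0.286, 1.577, -0, 1.279, -0.15], TCP at [0.303, -0.603, 0.205] pointing down, gripper open.
Joint ranges: [-2.77, 2.77], [-0.9, 2.22], [0.21, 2.48], [-1.53, 4.67], [0.24, 2.81], [-2.84, 2.84]. Speed limits (rad/s): [2.79, 2.79, 3.14, 3.14, 3.14, 3.14].

INTERFACE

Orientations are given as a unit quaternion [x, y, z, w].
In Python, from plant import ctrl, eyes, ticket gives the robot as it stands.
- The arm moves only by the tool send_rows, never from a script. Its arguments are lists of equal length, an entry for each row: "translation": the shift along the tool's x, y, z in units of 30 mm (1.0 is 30 mm), a list of three; "rotation": the turn, a rotation vector about the tool's x, y, z in units of 5 degrees (1.0 is 5 degrees), a list of three; "grip": the finger opening in mm, from 0 to 85.4. A call has 1 to 5 rows; each row shifts and turns the commanded pose from where the row before left it, along the tool's axes as they then stand; what a row does not reach is not made up. A row lasts 1/8 s, in which the tool goes at most 62.5 mm and 10.7 degrees, less where a joint would pass 70% of its speed; a pose out of reach is approached as far as the arm can. A call is refused whole if a number of a shift passes 1 or a number of a turn 1, either way. A call with a gripper value outside its range is refused whole. The fingers move at their own pace and stop on an object; "squeeze" is the grip in N (left out, the last holds). Time passes only in rows, so rows that do not move let the fingers close. It gives the time, the measured TCP pose, the force and the opening at its end, in the units of the state.
- ctrl.get_state(): the state, without advancing time (a new reading comes with each control period).
- eyes.read_camera(name): name is "side" or "top" or "wrist"; returns a dict with "image" (420x560x3 uint8, blue, green, red), "mtx" (3x3 intrinsics, pixels), "xyz" and "orientation" of the camera in the world; the wrist camera has in their place "hand_eye" (4x4, takes a point from camera to tool coordinates, whose origin is the TCP and whose axes are the flange's). Camera axes: x right, y down, z forward; pixel columns grow to the right and rows downward; lengths in m; the calibration is good to about 2 mm. A picture is of the moment at which its call begins: read the wrist's pose just before it. There is no depth.
- ticket.sign_off(): hands the job in, once; it reports no verdict.
The state is a dict: "time": time; "qpos": joint angles; "dq": joint speeds; "joint_efforts": joint torques, N m; "eef_pos": TCP position; "tcp_rot": TCP orientation; "contact_force": force on the tool from outside, world axes, zero at the start; "wrist_torque": the same for the moment, N m; "opening": opening from 0.0 (shut) to 1.0 (fully open).
Only numpy, scipy, OpenCV 4.12 (cv2) and the standard library are available. Lean on these libraries where they do the work, as an engineer would, in place of code of your own. Each camera call takes 0.05 s, during which the arm holds its last target. There are 200 camera calls.

## Working session

There is one attempt and no reset: what is moved stays moved. The work goes in short steps, Python scripts to look and compute and a tool call to move; the robot and the scene stay as the last step left them, time stands still between calls to the robot, and variables do not carry over. Pictures are saved under pics/ and viewed, about 12 in all and at most 16, crops included, and the job is handed in when it is done.

Besides the shell and the picture viewer there is one more tool, called after "Request:" by a JSON object that holds its "op" and its "data", one argument or row to a line. send_rows: Moves the arm, as the interface text tells. Its arguments: {"type":"object","properties":{"translation":{"type":"array"},"rotation":{"type":"array"},"grip":{"type":"array"},"squeeze":{"type":"number"}},"required":["translation","rotation","grip"]}

```bash
ls; mkdir -p pics; python3 - <<'E'
from plant import ctrl,eyes
import cv2,numpy as np
print(ctrl.get_state())
for n in ("top","side"):
    r=eyes.read_camera(n); cv2.imwrite(f"pics/{n}0.png",r["image"]); print(n,r["mtx"],r["xyz"],r["orientation"])
r=eyes.read_camera("wrist");print(r["mtx"],r["hand_eye"])
E
```

```text
pics
{'time': 0.0, 'qpos': array([-1.25599225e+00,  2.87191465e-01,  1.57818205e+00,  1.67593463e-05,
        1.27857694e+00, -1.49978473e-01]), 'dq': array([ 6.51970019e-05, -1.36676154e-03,  2.55171754e-04, -1.79958822e-04,
        8.93399613e-05,  9.20886752e-04]), 'joint_efforts': array([-1.86715215e-04, -4.05980194e+01, -2.92625141e+01, -2.24439264e-04,
        5.82091743e-03,  3.90500304e-06]), 'eef_pos': array([ 0.30237416, -0.60268731,  0.2039273 ]), 'tcp_rot': array([ 9.73118337e-01,  2.30302655e-01, -8.90522319e-05, -1.17556006e-03]), 'contact_force': array([ 0.23401237,  0.85808187, -0.23131885]), 'wrist_torque': array([-0.00843305,  0.02191608, -0.00398583]), 'opening': 1.0006368676603326}
top [[419.97873916   0.         276.92943836]
 [  0.         419.97873916 206.4804882 ]
 [  0.           0.           1.        ]] [ 0.4590976  -0.05768806  1.40673486] [ 0.7124428  -0.7000652   0.03405523 -0.03426688]
side [[450.6475717    0.         278.92539686]
 [  0.         450.6475717  214.2186531 ]
 [  0.           0.           1.        ]] [ 0.53119506 -1.35505805  0.99827901] [ 0.88882943 -0.01089136  0.00910732 -0.4580182 ]
[[309.11442045   0.         281.80825343]
 [  0.         309.11442045 212.96167778]
 [  0.           0.           1.        ]] [[-2.06588965e-03 -9.54594309e-01 -2.97901723e-01  7.46293768e-02]
 [ 9.99997501e-01 -2.22677469e-03  2.00676797e-04 -4.17253838e-04]
 [-8.54924945e-04 -2.97900564e-01  9.54596524e-01 -1.69336293e-01]
 [ 0.00000000e+00  0.00000000e+00  0.00000000e+00  1.00000000e+00]]
```

View pics/top0.png

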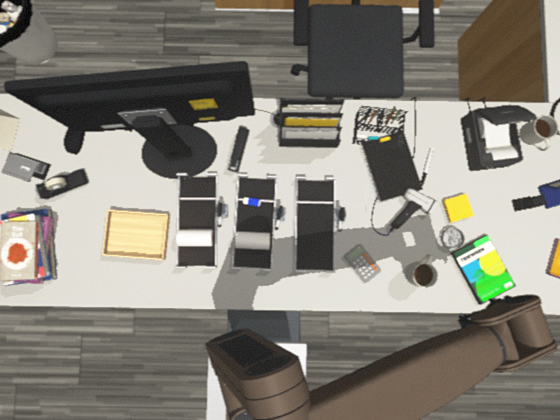

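View pics/side0.png

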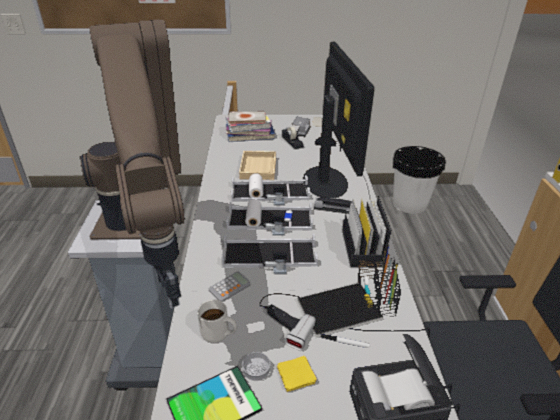

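The top view shows white rolls in the left lane (195,239) and the middle lane (253,240). The blue eraser is in the middle lane at (252,202), the right lane is empty, and the tray is at (136,233). I see no cards. Next I'll enlarge the image and measure.

```bash
cat > h.py <<'E'
import numpy as np,cv2
from scipy.spatial.transform import Rotation as R
from plant import ctrl,eyes
def cam(n):
    s=ctrl.get_state(); r=eyes.read_camera(n)
    if n=="wrist":
        T=np.eye(4);T[:3,:3]=R.from_quat(s["tcp_rot"]).as_matrix();T[:3,3]=s["eef_pos"];T=T@r["hand_eye"]
    else:
        T=np.eye(4);T[:3,:3]=R.from_quat(r["orientation"]).as_matrix();T[:3,3]=r["xyz"]
    return r["image"],r["mtx"],T
def ray(c,uv,z):
    _,K,T=c; d=T[:3,:3]@np.linalg.solve(K,[uv[0],uv[1],1.]); o=T[:3,3]
    return o+d*(z-o[2])/d[2]
def proj(c,p):
    _,K,T=c; q=K@(T[:3,:3].T@(np.asarray(p)-T[:3,3])); return q[:2]/q[2]
def rect(c,x0,x1,y0,y1,z,s,name):
    """metric view of plane z: rows = x downward from x1, cols = y from y1 ; s px/m, with 50 mm grid ticks"""
    W=[(x1,y1),(x1,y0),(x0,y0),(x0,y1)]
    src=np.float32([proj(c,(x,y,z)) for x,y in W]); w,h=int((y1-y0)*s),int((x1-x0)*s)
    M=cv2.getPerspectiveTransform(src,np.float32([(0,0),(w,0),(w,h),(0,h)]))
    im=cv2.warpPerspective(c[0],M,(w,h),flags=cv2.INTER_CUBIC)
    for x in np.arange(np.ceil(x0*20)/20,x1,.05):
        r=int((x1-x)*s); cv2.line(im,(0,r),(w,r),(0,200,0),1); cv2.putText(im,f"{x:.2f}",(0,r-2),0,.4,(0,0,255),1)
    for y in np.arange(np.ceil(y0*20)/20,y1,.05):
        q=int((y1-y)*s); cv2.line(im,(q,0),(q,h),(0,200,0),1); cv2.putText(im,f"{y:.2f}",(q,10),0,.4,(0,0,255),1)
    cv2.imwrite(name,im)
E
python3 - <<'E'
from h import *
c=cam("top")
rect(c,.30,.72,-.36,.56,0,860,"pics/top_r.png")
E
```

```text
(no output)
```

View pics/top_r.png

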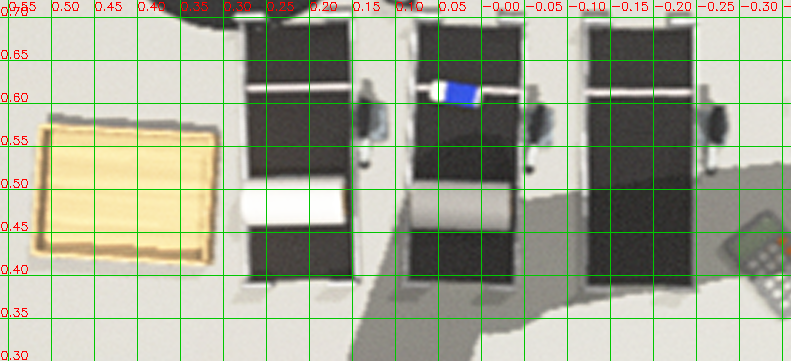

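```bash
cat >> h.py <<'E'
def Rdown(deg):
    a=np.radians(deg); return np.array([[np.cos(a),np.sin(a),0],[np.sin(a),-np.cos(a),0],[0,0,-1.]])
def plan(*way,start=None,v=.9):
    """way: (x,y,z,yaw_deg) via points; prints rows in the axes and units of the moves"""
    s=ctrl.get_state(); p=s["eef_pos"] if start is None else np.array(start[:3]); Q=R.from_quat(s["tcp_rot"]).as_matrix() if start is None else Rdown(start[3])
    for w in way:
        g=np.array(w[:3]); G=Rdown(w[3]); rv=R.from_matrix(Q.T@G).as_rotvec()
        n=max(1,int(np.ceil(max(np.abs(g-p).max()/.03/v,np.linalg.norm(g-p)/.03/v/1.2,np.degrees(np.linalg.norm(rv))/5/.98))))
        d=(g-p)/n; st=rv/n; T=[]
        for i in range(n):
            t=Q.T@d/.03; T.append([round(float(k),2) for k in t]); p=p+Q@(np.array(T[-1])*.03)
            r=[round(float(k),2) for k in np.degrees(st)/5]; Q=Q@R.from_rotvec(np.radians(np.array(r)*5)).as_matrix()
        for i in range(0,n,5): print(w if i==0 else '', "T",T[i:i+5],"R",r,"x",len(T[i:i+5]))
def st():
    s=ctrl.get_state(); M=R.from_quat(s["tcp_rot"]).as_matrix()
    print("t%.2f"%s["time"],"p",s["eef_pos"].round(4),"yaw %.2f"%np.degrees(np.arctan2(M[1,0],M[0,0])),"tilt",M[:2,2].round(4),"F",s["contact_force"].round(1),"op %.1f"%(s["opening"]*85.4),"q6 %.2f"%s["qpos"][5])
E
python3 - <<'E'
from h import *
plan((.61,.02,.24,85))
E
```

```text
(0.61, 0.02, 0.24, 85) T [[0.77, -0.58, -0.05], [0.79, -0.55, -0.05], [0.82, -0.51, -0.05], [0.84, -0.48, -0.05], [0.86, -0.44, -0.05]] R [-0.0, -0.0, -0.49] x 5
 T [[0.88, -0.41, -0.05], [0.89, -0.37, -0.05], [0.91, -0.33, -0.05], [0.92, -0.29, -0.05], [0.93, -0.25, -0.05]] R [-0.0, -0.0, -0.49] x 5
 T [[0.94, -0.21, -0.05], [0.95, -0.17, -0.05], [0.96, -0.13, -0.05], [0.96, -0.09, -0.05], [0.96, -0.05, -0.05]] R [-0.0, -0.0, -0.49] x 5
 T [[0.96, -0.01, -0.05], [0.96, 0.04, -0.05], [0.96, 0.08, -0.05], [0.96, 0.12, -0.05], [0.95, 0.16, -0.05]] R [-0.0, -0.0, -0.49] x 5
 T [[0.94, 0.2, -0.05], [0.93, 0.24, -0.05], [0.92, 0.28, -0.05], [0.91, 0.32, -0.05]] R [-0.0, -0.0, -0.49] x 4
```

Request:
{"op": "send_rows", "data": {
  "translation": [
    [0.77, -0.58, -0.05],
    [0.79, -0.55, -0.05],
    [0.82, -0.51, -0.05],
    [0.84, -0.48, -0.05],
    [0.86, -0.44, -0.05]
  ],
  "rotation": [
    [0, 0, -0.49],
    [0, 0, -0.49],
    [0, 0, -0.49],
    [0, 0, -0.49],
    [0, 0, -0.49]
  ],
  "grip": [60, 60, 60, 60, 60]
}}

```text
time: 0.82
eef_pos: [0.3676, -0.472, 0.2129]
tcp_rot: [0.943, 0.334, 0.0, 0.0]
contact_force: [0.7, -0.7, 0.2]
opening: 0.702
```

Request:
{"op": "send_rows", "data": {
  "translation": [
    [0.88, -0.41, -0.05],
    [0.89, -0.37, -0.05],
    [0.91, -0.33, -0.05],
    [0.92, -0.29, -0.05],
    [0.93, -0.25, -0.05]
  ],
  "rotation": [
    [0, 0, -0.49],
    [0, 0, -0.49],
    [0, 0, -0.49],
    [0, 0, -0.49],
    [0, 0, -0.49]
  ],
  "grip": [60, 60, 60, 60, 60]
}}

```text
time: 1.45
eef_pos: [0.4314, -0.3419, 0.2205]
tcp_rot: [0.901, 0.433, 0.0, 0.0]
contact_force: [0.0, -0.4, -0.7]
opening: 0.703
```

Request:
{"op": "send_rows", "data": {
  "translation": [
    [0.94, -0.21, -0.05],
    [0.95, -0.17, -0.05],
    [0.96, -0.13, -0.05],
    [0.96, -0.09, -0.05],
    [0.96, -0.05, -0.05]
  ],
  "rotation": [
    [0, 0, -0.49],
    [0, 0, -0.49],
    [0, 0, -0.49],
    [0, 0, -0.49],
    [0, 0, -0.49]
  ],
  "grip": [60, 60, 60, 60, 60]
}}

```text
time: 2.08
eef_pos: [0.4951, -0.2121, 0.228]
tcp_rot: [0.85, 0.527, 0.0, 0.0]
contact_force: [-0.1, 0.5, -0.2]
opening: 0.705
```

Request:
{"op": "send_rows", "data": {
  "translation": [
    [0.96, -0.01, -0.05],
    [0.96, 0.04, -0.05],
    [0.96, 0.08, -0.05],
    [0.96, 0.12, -0.05],
    [0.95, 0.16, -0.05]
  ],
  "rotation": [
    [0, 0, -0.49],
    [0, 0, -0.49],
    [0, 0, -0.49],
    [0, 0, -0.49],
    [0, 0, -0.49]
  ],
  "grip": [60, 60, 60, 60, 60]
}}

```text
time: 2.7
eef_pos: [0.559, -0.0827, 0.2355]
tcp_rot: [0.789, 0.614, 0.0, 0.0]
contact_force: [-0.6, 0.2, 0.2]
opening: 0.704
```

Request:
{"op": "send_rows", "data": {
  "translation": [
    [0.94, 0.2, -0.05],
    [0.93, 0.24, -0.05],
    [0.92, 0.28, -0.05],
    [0.91, 0.32, -0.05],
    [0, 0, 0]
  ],
  "rotation": [
    [0, 0, -0.49],
    [0, 0, -0.49],
    [0, 0, -0.49],
    [0, 0, -0.49],
    [0, 0, 0]
  ],
  "grip": [60, 60, 60, 60, 60]
}}

```text
time: 3.32
eef_pos: [0.6103, 0.0212, 0.2414]
tcp_rot: [0.733, 0.68, 0.0, 0.0]
contact_force: [0.3, -1.1, -0.4]
opening: 0.707
```

```bash
python3 - <<'E'
from h import *
st(); c=cam("wrist"); st()
rect(c,.40,.72,-.20,.22,0,1800,"pics/w1.png")
E
```

```text
t3.33 p [0.6103 0.0212 0.2414] yaw 85.64 tilt [0.0002 0.0001] F [ 0.3 -1.1 -0.4] op 60.4 q6 -0.06
t3.38 p [0.6099 0.0201 0.2413] yaw 85.56 tilt [-0.0003 -0.0004] F [-0.7  0.5  0.4] op 59.7 q6 -0.06
```

View pics/w1.png

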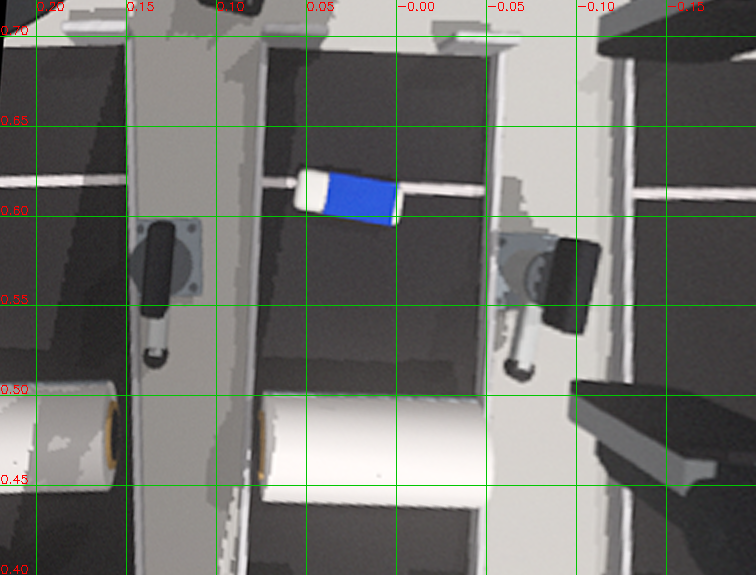

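The wrist view shows the lane B line from (262,182) to (486,191). That puts its centre at about (0.616, 0.012) with a yaw of -2.3°. The eraser centre is at (347,197), or (0.6106, 0.029) at an angle of -8.7°. Next I'll grasp the eraser.

```bash
python3 - <<'E'
from h import *
plan((.6106,.029,.06,81.3),(.6106,.029,.004,81.3))
plan((.6106,.029,.13,81.3),(.495,.402,.13,88),(.495,.402,.012,88),start=(.6106,.029,.004,81.3))
E
```

```text
(0.6106, 0.029, 0.06, 81.3) T [[0.04, 0.0, 0.86], [0.04, -0.0, 0.86], [0.04, -0.0, 0.86], [0.04, -0.0, 0.86], [0.04, -0.0, 0.86]] R [-0.0, 0.0, 0.12] x 5
 T [[0.04, -0.0, 0.86], [0.04, -0.0, 0.86]] R [-0.0, 0.0, 0.12] x 2
(0.6106, 0.029, 0.004, 81.3) T [[0.01, -0.0, 0.63], [0.01, -0.0, 0.63], [0.01, -0.0, 0.63]] R [-0.0, 0.0, 0.0] x 3
(0.6106, 0.029, 0.13, 81.3) T [[0.0, 0.0, -0.84], [0.0, 0.0, -0.84], [0.0, 0.0, -0.84], [0.0, 0.0, -0.84], [0.0, 0.0, -0.84]] R [0.0, 0.0, 0.0] x 5
(0.495, 0.402, 0.13, 88) T [[0.84, -0.41, -0.0], [0.84, -0.4, -0.0], [0.84, -0.39, -0.0], [0.85, -0.38, -0.0], [0.85, -0.38, -0.0]] R [0.0, 0.0, -0.1] x 5
 T [[0.85, -0.37, -0.0], [0.86, -0.36, -0.0], [0.86, -0.35, -0.0], [0.86, -0.35, -0.0], [0.87, -0.34, -0.0]] R [0.0, 0.0, -0.1] x 5
 T [[0.87, -0.33, -0.0], [0.87, -0.32, -0.0], [0.87, -0.32, -0.0], [0.88, -0.31, -0.0]] R [0.0, 0.0, -0.1] x 4
(0.495, 0.402, 0.012, 88) T [[-0.0, -0.0, 0.79], [-0.0, -0.0, 0.79], [-0.0, -0.0, 0.79], [-0.0, -0.0, 0.79], [-0.0, -0.0, 0.79]] R [0.0, 0.0, 0.01] x 5
```

Request:
{"op": "send_rows", "data": {
  "translation": [
    [0.04, 0, 0.86],
    [0.04, 0, 0.86],
    [0.04, 0, 0.86],
    [0.04, 0, 0.86],
    [0.04, 0, 0.86]
  ],
  "rotation": [
    [0, 0, 0.12],
    [0, 0, 0.12],
    [0, 0, 0.12],
    [0, 0, 0.12],
    [0, 0, 0.12]
  ],
  "grip": [60, 60, 60, 60, 60]
}}

```text
time: 4.0
eef_pos: [0.6102, 0.0241, 0.1116]
tcp_rot: [0.753, 0.658, -0.0, 0.0]
contact_force: [0.6, -0.2, 0.4]
opening: 0.701
```

Request:
{"op": "send_rows", "data": {
  "translation": [
    [0.04, 0, 0.86],
    [0.04, 0, 0.86],
    [0, 0, 0.63],
    [0, 0, 0.63],
    [0, 0, 0.63]
  ],
  "rotation": [
    [0, 0, 0.12],
    [0, 0, 0.12],
    [0, 0, 0],
    [0, 0, 0],
    [0, 0, 0]
  ],
  "grip": [60, 60, 60, 60, 60]
}}

```text
time: 4.62
eef_pos: [0.6115, 0.027, 0.0034]
tcp_rot: [0.759, 0.651, 0.0, 0.0]
contact_force: [0.8, -0.2, 0.0]
opening: 0.702
```

Request:
{"op": "send_rows", "data": {
  "translation": [
    [0, 0, 0],
    [0, 0, 0],
    [0, 0, 0],
    [0, 0, 0],
    [0, 0, 0]
  ],
  "rotation": [
    [0, 0, 0],
    [0, 0, 0],
    [0, 0, 0],
    [0, 0, 0],
    [0, 0, 0]
  ],
  "grip": [50, 30, 15, 15, 15],
  "squeeze": 40
}}

```text
time: 5.25
eef_pos: [0.6115, 0.0273, 0.0045]
tcp_rot: [0.759, 0.651, 0.0, 0.0]
contact_force: [-0.5, -0.1, -0.2]
opening: 0.174
```

```bash
python3 -c "
from h import *
st()"
```

```text
t5.25 p [0.6115 0.0273 0.0045] yaw 81.24 tilt [ 0.0008 -0.0001] F [-0.5 -0.1 -0.2] op 14.9 q6 0.03
```

The opening reached 15 mm, but the eraser is 23 mm wide, so I'll look before lifting.

```bash
python3 - <<'E'
from h import *
c=cam("wrist"); cv2.imwrite("pics/w2.png",c[0])
E
```

```text
(no output)
```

View pics/w2.png

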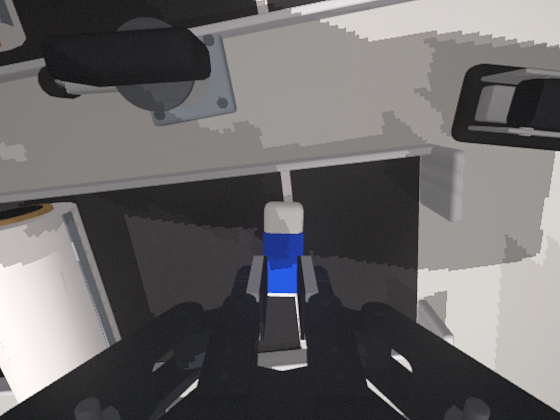

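The eraser sits between the pads at (283,260), and the reading may just be nonlinear. I'll command a tighter grip and see whether the opening stalls.

Request:
{"op": "send_rows", "data": {
  "translation": [
    [0, 0, 0],
    [0, 0, 0],
    [0, 0, 0]
  ],
  "rotation": [
    [0, 0, 0],
    [0, 0, 0],
    [0, 0, 0]
  ],
  "grip": [5, 5, 5],
  "squeeze": 40
}}

```text
time: 5.68
eef_pos: [0.6111, 0.0274, 0.004]
tcp_rot: [0.759, 0.651, -0.0, -0.0]
contact_force: [-0.2, 0.6, -0.4]
opening: 0.056
```

Request:
{"op": "send_rows", "data": {
  "translation": [
    [0, 0, -0.5],
    [0, 0, -0.84],
    [0, 0, -0.84],
    [0, 0, 0],
    [0, 0, 0]
  ],
  "rotation": [
    [0, 0, 0],
    [0, 0, 0],
    [0, 0, 0],
    [0, 0, 0],
    [0, 0, 0]
  ],
  "grip": [5, 5, 5, 5, 5]
}}

```text
time: 6.3
eef_pos: [0.6108, 0.0274, 0.0691]
tcp_rot: [0.759, 0.651, -0.0, -0.0]
contact_force: [0.7, 0.3, -1.0]
opening: 0.054
```

```bash
python3 - <<'E'
from h import *
st(); c=cam("wrist"); cv2.imwrite("pics/w3.png",c[0])
E
```

```text
t6.30 p [0.6108 0.0274 0.0691] yaw 81.23 tilt [-0.0005  0.0001] F [ 0.7  0.3 -1. ] op 4.6 q6 0.03
```

View pics/w3.png

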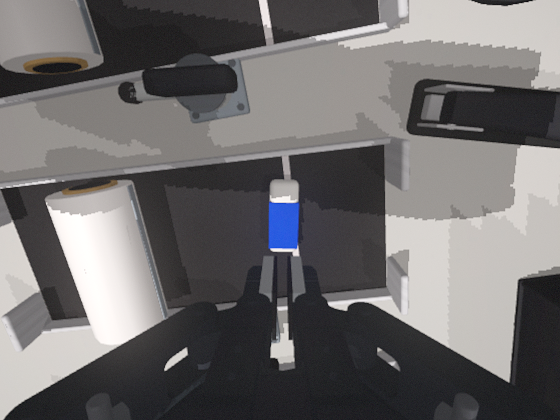

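The eraser is still on the lane, at about (284,215), just ahead of the pads. I'll measure where it is now.

```bash
python3 - <<'E'
from h import *
c=cam("wrist"); st()
for uv in [(271,183),(298,183),(298,250),(269,250),(284,215)]: print(uv,ray(c,uv,.013).round(4))
print("line/rail",ray(c,(287,156),0).round(4), "tcp px",proj(c,ctrl.get_state()["eef_pos"]), "pt19", proj(c,ctrl.get_state()["eef_pos"]+[0,0,.019]))
print("orig er px in this view", proj(c,(.6106,.029,.013)))
E
```

```text
t6.40 p [0.6101 0.0275 0.068 ] yaw 81.23 tilt [-0.0025  0.0003] F [ 0.5 -0.1 -0.5] op 4.9 q6 0.03
(271, 183) [0.6052 0.0571 0.013 ]
(298, 183) [0.6249 0.054  0.013 ]
(298, 250) [6.174e-01 6.000e-04 1.300e-02]
(269, 250) [0.5947 0.0041 0.013 ]
(284, 215) [0.6109 0.031  0.013 ]
line/rail [0.6198 0.0732 0.    ] tcp px [284.18209013 248.98382154] pt19 [284.42121462 263.46058558]
orig er px in this view [284.02849331 217.57139282]
```

```bash
python3 - <<'E'
from h import *
im=cv2.imread("pics/w3.png"); c=cam("wrist"); s=ctrl.get_state()
M=R.from_quat(s["tcp_rot"]).as_matrix();p=s["eef_pos"]
for z in (0,-.01,-.02,-.03):
    print(z,[proj(c,p+M@[x,y,z]).round(0).tolist() for x in(.011,-.011) for y in(-.0025,.0025)])
d=cv2.absdiff(im,c[0]).max(); print(d)
cv2.imwrite("pics/w3z.png",cv2.resize(c[0][170:370,190:380],None,fx=3,fy=3,interpolation=cv2.INTER_CUBIC))
E
```

```text
0 [[280.0, 232.0], [289.0, 232.0], [280.0, 266.0], [289.0, 266.0]]
-0.01 [[280.0, 238.0], [289.0, 238.0], [280.0, 274.0], [289.0, 274.0]]
-0.02 [[280.0, 246.0], [290.0, 246.0], [280.0, 283.0], [289.0, 283.0]]
-0.03 [[280.0, 254.0], [290.0, 254.0], [280.0, 293.0], [290.0, 293.0]]
207
```

View pics/w3z.png

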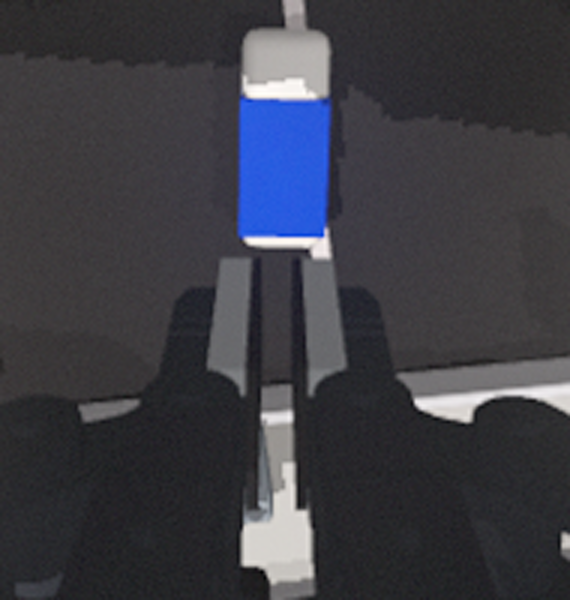

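By the pixel geometry, the pads' front edge (row 256) looks 20–30 mm short of the stated TCP, so they closed above the 13 mm eraser. I'll go back down in small steps and watch the force.

Request:
{"op": "send_rows", "data": {
  "translation": [
    [0.08, 0, 0.4],
    [0, 0, 0.8],
    [0, 0, 0.8],
    [0, 0, 0.2],
    [0, 0, 0]
  ],
  "rotation": [
    [0, 0, 0],
    [0, 0, 0],
    [0, 0, 0],
    [0, 0, 0],
    [0, 0, 0]
  ],
  "grip": [42, 42, 42, 42, 42]
}}

```text
time: 7.08
eef_pos: [0.611, 0.0298, 0.0026]
tcp_rot: [0.759, 0.651, -0.001, -0.001]
contact_force: [-0.4, 0.3, 0.1]
opening: 0.498
```

Request:
{"op": "send_rows", "data": {
  "translation": [
    [0, 0, 0.08],
    [0, 0, 0],
    [0, 0, 0.08],
    [0, 0, 0]
  ],
  "rotation": [
    [0, 0, 0],
    [0, 0, 0],
    [0, 0, 0],
    [0, 0, 0]
  ],
  "grip": [42, 42, 42, 42]
}}

```text
time: 7.58
eef_pos: [0.6115, 0.0297, -0.0013]
tcp_rot: [0.759, 0.651, 0.0, 0.0]
contact_force: [0.6, -0.7, -0.1]
opening: 0.492
```

```bash
python3 -c "
from h import *
st()
c=cam('wrist'); cv2.imwrite('pics/w4.png',c[0][100:400,100:460])"
```

```text
t7.58 p [ 0.6115  0.0297 -0.0013] yaw 81.23 tilt [ 0. -0.] F [ 0.6 -0.7 -0.1] op 42.0 q6 0.04
```

View pics/w4.png

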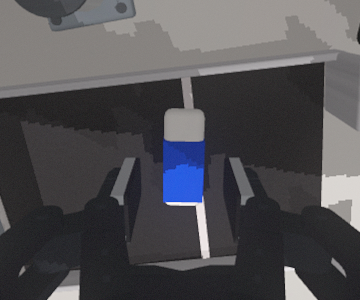

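The pads look about 35 mm short of the stated TCP: the tips' front edge is at crop (138,158) and (230,158), and its spacing gives a depth of about 141 mm. I'll keep descending in guarded steps.

Request:
{"op": "send_rows", "data": {
  "translation": [
    [0, 0, 0.13],
    [0, 0, 0],
    [0, 0, 0.13],
    [0, 0, 0]
  ],
  "rotation": [
    [0, 0, 0],
    [0, 0, 0],
    [0, 0, 0],
    [0, 0, 0]
  ],
  "grip": [42, 42, 42, 42]
}}

```text
time: 8.12
eef_pos: [0.6111, 0.0297, -0.0097]
tcp_rot: [0.759, 0.651, -0.0, -0.0]
contact_force: [-0.5, -0.5, 0.3]
opening: 0.49
```

Request:
{"op": "send_rows", "data": {
  "translation": [
    [0, 0, 0.1],
    [0, 0, 0]
  ],
  "rotation": [
    [0, 0, 0],
    [0, 0, 0]
  ],
  "grip": [42, 42]
}}

```text
time: 8.38
eef_pos: [0.6113, 0.0297, -0.0125]
tcp_rot: [0.759, 0.651, -0.0, -0.0]
contact_force: [0.2, 0.8, -0.5]
opening: 0.49
```

Request:
{"op": "send_rows", "data": {
  "translation": [
    [0, 0, 0.1],
    [0, 0, 0]
  ],
  "rotation": [
    [0, 0, 0],
    [0, 0, 0]
  ],
  "grip": [42, 42]
}}

```text
time: 8.62
eef_pos: [0.6113, 0.0297, -0.0155]
tcp_rot: [0.759, 0.651, -0.0, -0.0]
contact_force: [0.8, -0.3, 0.2]
opening: 0.492
```

Request:
{"op": "send_rows", "data": {
  "translation": [
    [0, 0, 0.1],
    [0, 0, 0]
  ],
  "rotation": [
    [0, 0, 0],
    [0, 0, 0]
  ],
  "grip": [42, 42]
}}

```text
time: 8.88
eef_pos: [0.6112, 0.0298, -0.0185]
tcp_rot: [0.759, 0.651, -0.0, -0.0]
contact_force: [0.3, -0.1, -0.0]
opening: 0.494
```

Request:
{"op": "send_rows", "data": {
  "translation": [
    [0, 0, 0.1],
    [0, 0, 0]
  ],
  "rotation": [
    [0, 0, 0],
    [0, 0, 0]
  ],
  "grip": [42, 42]
}}

```text
time: 9.12
eef_pos: [0.6112, 0.0298, -0.0215]
tcp_rot: [0.759, 0.651, -0.0, -0.0]
contact_force: [-0.3, -0.3, 1.1]
opening: 0.492
```

Request:
{"op": "send_rows", "data": {
  "translation": [
    [0, 0, 0.1],
    [0, 0, 0]
  ],
  "rotation": [
    [0, 0, 0],
    [0, 0, 0]
  ],
  "grip": [42, 42]
}}

```text
time: 9.38
eef_pos: [0.6113, 0.0297, -0.0245]
tcp_rot: [0.759, 0.651, -0.0, -0.0]
contact_force: [-0.9, 0.8, -0.5]
opening: 0.49
```

Request:
{"op": "send_rows", "data": {
  "translation": [
    [0, 0, 0],
    [0, 0, 0],
    [0, 0, 0],
    [0, 0, 0],
    [0, 0, 0]
  ],
  "rotation": [
    [0, 0, 0],
    [0, 0, 0],
    [0, 0, 0],
    [0, 0, 0],
    [0, 0, 0]
  ],
  "grip": [30, 18, 15, 15, 15],
  "squeeze": 35
}}

```text
time: 10.0
eef_pos: [0.6118, 0.0297, -0.0239]
tcp_rot: [0.759, 0.651, 0.0, 0.0]
contact_force: [0.2, 0.3, 0.9]
opening: 0.252
```

The fingers stalled at 21.5 mm, so the eraser is gripped. The real fingertips therefore sit about 30 mm above the reported TCP. Next is lifting it and carrying it to the tray.

Request:
{"op": "send_rows", "data": {
  "translation": [
    [0, 0, -0.5],
    [0, 0, -0.84],
    [0, 0, -0.9],
    [0, 0, -0.9],
    [0, 0, -0.9]
  ],
  "rotation": [
    [0, 0, 0],
    [0, 0, 0],
    [0, 0, 0],
    [0, 0, 0],
    [0, 0, 0]
  ],
  "grip": [10, 10, 10, 10, 10]
}}

```text
time: 10.62
eef_pos: [0.6115, 0.0297, 0.0988]
tcp_rot: [0.759, 0.651, 0.0, 0.0]
contact_force: [-0.3, 0.2, 0.2]
opening: 0.255
```

Request:
{"op": "send_rows", "data": {
  "translation": [
    [0.84, -0.41, 0],
    [0.84, -0.4, 0],
    [0.84, -0.39, 0],
    [0.85, -0.38, 0],
    [0.85, -0.38, 0]
  ],
  "rotation": [
    [0, 0, -0.1],
    [0, 0, -0.1],
    [0, 0, -0.1],
    [0, 0, -0.1],
    [0, 0, -0.1]
  ],
  "grip": [10, 10, 10, 10, 10]
}}

```text
time: 11.25
eef_pos: [0.57, 0.1639, 0.0979]
tcp_rot: [0.745, 0.667, 0.0, 0.0]
contact_force: [-0.2, -0.7, 0.2]
opening: 0.255
```

Request:
{"op": "send_rows", "data": {
  "translation": [
    [0.85, -0.37, 0],
    [0.86, -0.36, 0],
    [0.86, -0.35, 0],
    [0.86, -0.35, 0],
    [0.87, -0.34, 0]
  ],
  "rotation": [
    [0, 0, -0.1],
    [0, 0, -0.1],
    [0, 0, -0.1],
    [0, 0, -0.1],
    [0, 0, -0.1]
  ],
  "grip": [10, 10, 10, 10, 10]
}}

```text
time: 11.88
eef_pos: [0.529, 0.2973, 0.0979]
tcp_rot: [0.73, 0.684, 0.0, 0.0]
contact_force: [0.1, 0.5, 0.0]
opening: 0.254
```

Request:
{"op": "send_rows", "data": {
  "translation": [
    [0.87, -0.33, 0],
    [0.87, -0.32, 0],
    [0.87, -0.32, 0],
    [0.88, -0.31, 0],
    [0, 0, 0]
  ],
  "rotation": [
    [0, 0, -0.1],
    [0, 0, -0.1],
    [0, 0, -0.1],
    [0, 0, -0.1],
    [0, 0, 0]
  ],
  "grip": [10, 10, 10, 10, 10]
}}

```text
time: 12.5
eef_pos: [0.4958, 0.4045, 0.0978]
tcp_rot: [0.717, 0.697, 0.0, 0.0]
contact_force: [-0.2, -0.3, -0.5]
opening: 0.253
```

```bash
python3 -c "
from h import *
st()
c=cam('wrist'); cv2.imwrite('pics/w5.png',c[0])
print([proj(c,(.495+a,.402+b,.035)).round() for a,b in((.075,.1),(-.075,.1),(-.075,-.1),(.075,-.1))])"
```

```text
t12.50 p [0.4958 0.4045 0.0978] yaw 88.38 tilt [0.0005 0.0004] F [-0.2 -0.3 -0.5] op 21.6 q6 0.55
[array([387.,  80.]), array([171.,  87.]), array([202., 329.]), array([371., 324.])]
```

View pics/w5.png

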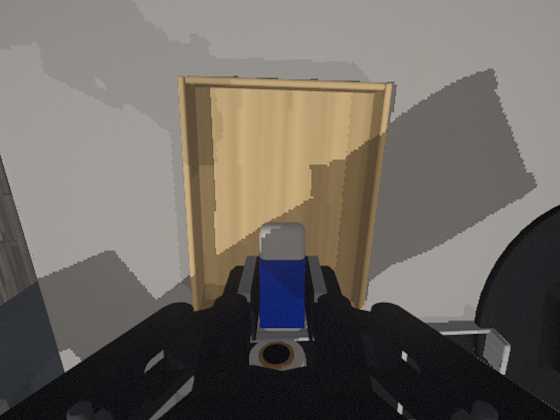

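The eraser is held at (283,290), over the tray, which spans x pixels 182–390. I'll lower it, release, and rise.

Request:
{"op": "send_rows", "data": {
  "translation": [
    [0, 0, 0.8],
    [0, 0, 0.8],
    [0, 0, 0.8],
    [0, 0, 0.8],
    [0, 0, 0.5]
  ],
  "rotation": [
    [0, 0, 0],
    [0, 0, 0],
    [0, 0, 0],
    [0, 0, 0],
    [0, 0, 0]
  ],
  "grip": [10, 10, 10, 10, 10]
}}

```text
time: 13.18
eef_pos: [0.4963, 0.4017, -0.0151]
tcp_rot: [0.718, 0.696, -0.001, -0.0]
contact_force: [-0.5, -0.1, 0.2]
opening: 0.256
```

Request:
{"op": "send_rows", "data": {
  "translation": [
    [0, 0, 0],
    [0, 0, 0],
    [0, 0, 0],
    [0, 0, 0],
    [0, 0, 0]
  ],
  "rotation": [
    [0, 0, 0],
    [0, 0, 0],
    [0, 0, 0],
    [0, 0, 0],
    [0, 0, 0]
  ],
  "grip": [10, 25, 40, 45, 45]
}}

```text
time: 13.8
eef_pos: [0.4967, 0.4032, -0.0135]
tcp_rot: [0.718, 0.696, 0.0, 0.0]
contact_force: [-1.1, 0.0, -0.2]
opening: 0.528
```

Request:
{"op": "send_rows", "data": {
  "translation": [
    [0, 0, -0.5],
    [0, 0, -0.8],
    [0, 0, -0.9],
    [0, 0, -0.9],
    [0, 0, -0.9]
  ],
  "rotation": [
    [0, 0, 0],
    [0, 0, 0],
    [0, 0, 0],
    [0, 0, 0],
    [0, 0, 0]
  ],
  "grip": [45, 45, 45, 45, 45]
}}

```text
time: 14.42
eef_pos: [0.4967, 0.4032, 0.1082]
tcp_rot: [0.718, 0.696, 0.001, 0.0]
contact_force: [0.5, 0.2, 0.1]
opening: 0.527
```

```bash
python3 -c "
from h import *
st()
plan((.45,.20,.15,180+1),(.42,.21,.10,181))"
```

```text
t14.43 p [0.4967 0.4032 0.1082] yaw 88.24 tilt [0.0012 0.0007] F [0.5 0.2 0.1] op 45.0 q6 0.55
(0.45, 0.2, 0.15, 181) T [[-0.36, -0.07, -0.07], [-0.35, -0.1, -0.07], [-0.34, -0.13, -0.07], [-0.33, -0.16, -0.07], [-0.31, -0.19, -0.07]] R [0.0, 0.0, -0.98] x 5
 T [[-0.3, -0.21, -0.07], [-0.28, -0.24, -0.07], [-0.26, -0.26, -0.07], [-0.23, -0.28, -0.07], [-0.21, -0.3, -0.07]] R [0.0, 0.0, -0.98] x 5
 T [[-0.18, -0.32, -0.07], [-0.15, -0.33, -0.07], [-0.13, -0.34, -0.07], [-0.1, -0.35, -0.07], [-0.06, -0.36, -0.07]] R [0.0, 0.0, -0.98] x 5
 T [[-0.03, -0.36, -0.07], [-0.0, -0.37, -0.07], [0.03, -0.36, -0.07], [0.06, -0.36, -0.07]] R [0.0, 0.0, -0.98] x 4
(0.42, 0.21, 0.1, 181) T [[0.5, 0.17, 0.8], [0.5, 0.17, 0.8]] R [0.0, 0.01, 0.03] x 2
```

Next is positioning behind roll A with a view along the lane.

Request:
{"op": "send_rows", "data": {
  "translation": [
    [-0.36, -0.07, -0.4],
    [-0.35, -0.1, -0.4],
    [-0.34, -0.13, -0.4],
    [-0.33, -0.16, -0.4],
    [-0.31, -0.19, -0.4]
  ],
  "rotation": [
    [0, 0, -0.98],
    [0, 0, -0.98],
    [0, 0, -0.98],
    [0, 0, -0.98],
    [0, 0, -0.98]
  ],
  "grip": [30, 30, 30, 30, 30]
}}

```text
time: 15.05
eef_pos: [0.4842, 0.3494, 0.1677]
tcp_rot: [0.553, 0.833, 0.001, 0.0]
contact_force: [0.5, 0.1, 0.6]
opening: 0.353
```

Request:
{"op": "send_rows", "data": {
  "translation": [
    [-0.3, -0.21, -0.2],
    [-0.28, -0.24, -0.2],
    [-0.26, -0.26, -0.2],
    [-0.23, -0.28, 0],
    [-0.21, -0.3, 0]
  ],
  "rotation": [
    [0, 0, -0.98],
    [0, 0, -0.98],
    [0, 0, -0.98],
    [0, 0, -0.98],
    [0, 0, -0.98]
  ],
  "grip": [30, 30, 30, 30, 30]
}}

```text
time: 15.68
eef_pos: [0.4722, 0.2959, 0.1854]
tcp_rot: [0.363, 0.932, 0.001, 0.001]
contact_force: [-0.6, -0.1, 0.2]
opening: 0.355
```

Request:
{"op": "send_rows", "data": {
  "translation": [
    [-0.18, -0.32, 0],
    [-0.15, -0.33, 0],
    [-0.13, -0.34, 0],
    [-0.1, -0.35, 0],
    [-0.06, -0.36, 0]
  ],
  "rotation": [
    [0, 0, -0.98],
    [0, 0, -0.98],
    [0, 0, -0.98],
    [0, 0, -0.98],
    [0, 0, -0.98]
  ],
  "grip": [30, 30, 30, 30, 30]
}}

```text
time: 16.3
eef_pos: [0.4599, 0.2425, 0.1853]
tcp_rot: [0.157, 0.988, 0.0, 0.001]
contact_force: [0.4, 0.1, 0.2]
opening: 0.351
```

Request:
{"op": "send_rows", "data": {
  "translation": [
    [-0.03, -0.36, 0],
    [0, -0.37, 0],
    [0.03, -0.36, 0],
    [0.06, -0.36, 0],
    [0, 0, 0]
  ],
  "rotation": [
    [0, 0, -0.98],
    [0, 0, -0.98],
    [0, 0, -0.98],
    [0, 0, -0.98],
    [0, 0, 0]
  ],
  "grip": [30, 30, 30, 30, 30]
}}

```text
time: 16.92
eef_pos: [0.4499, 0.2, 0.185]
tcp_rot: [-0.011, 1.0, 0.0, 0.001]
contact_force: [-0.3, 0.6, -0.2]
opening: 0.351
```

```bash
python3 - <<'E'
from h import *
st(); c=cam("wrist"); print(c[2][:3,3])
rect(c,.38,.72,.02,.44,0,1700,"pics/w6.png")
E
```

```text
t16.93 p [0.4499 0.2    0.185 ] yaw -178.78 tilt [0.0015 0.0004] F [-0.3  0.6 -0.2] op 30.0 q6 -1.38
[0.37149121 0.19784891 0.35425952]
```

View pics/w6.png

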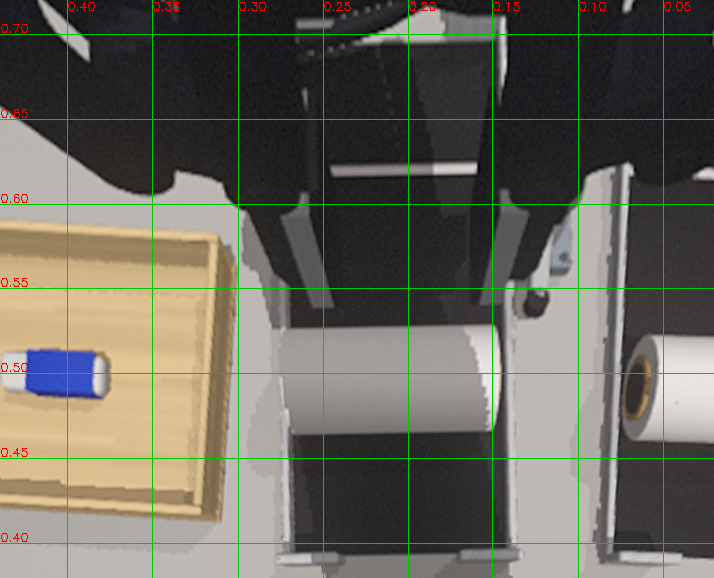

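Roll A is at (0.487, 0.209) by the silhouette tangents, and line A runs through (0.6195, 0.212) at a yaw of about +1.4°. The eraser is in the tray at (55,375). Now I'll descend behind roll A.

```bash
python3 - <<'E'
from h import *
plan((.430,.2065,.08,181.4),(.430,.2065,-.013,181.4))
E
```

```text
(0.43, 0.2065, 0.08, 181.4) T [[0.17, 0.05, 0.87], [0.17, 0.06, 0.87], [0.17, 0.06, 0.87], [0.17, 0.06, 0.87]] R [0.0, 0.0, -0.01] x 4
(0.43, 0.2065, -0.013, 181.4) T [[-0.0, -0.0, 0.78], [-0.0, -0.0, 0.78], [-0.0, -0.0, 0.78], [-0.0, -0.0, 0.78]] R [0.0, 0.0, 0.0] x 4
```

Request:
{"op": "send_rows", "data": {
  "translation": [
    [0.17, 0.06, 0.87],
    [0.17, 0.06, 0.87],
    [0.17, 0.06, 0.87],
    [0.17, 0.06, 0.87],
    [0, 0, 0]
  ],
  "rotation": [
    [0, 0, -0.01],
    [0, 0, -0.01],
    [0, 0, -0.01],
    [0, 0, -0.01],
    [0, 0, 0]
  ],
  "grip": [30, 30, 30, 30, 30]
}}

```text
time: 17.6
eef_pos: [0.4272, 0.207, 0.0778]
tcp_rot: [-0.013, 1.0, -0.0, -0.002]
contact_force: [-1.2, 0.0, 0.5]
opening: 0.349
```

Request:
{"op": "send_rows", "data": {
  "translation": [
    [0, 0, 0.78],
    [0, 0, 0.78],
    [0, 0, 0.78],
    [0, 0, 0.78],
    [0, 0, 0]
  ],
  "rotation": [
    [0, 0, 0],
    [0, 0, 0],
    [0, 0, 0],
    [0, 0, 0],
    [0, 0, 0]
  ],
  "grip": [30, 30, 30, 30, 30]
}}

```text
time: 18.23
eef_pos: [0.429, 0.207, -0.0142]
tcp_rot: [-0.013, 1.0, -0.0, -0.001]
contact_force: [-0.2, 0.1, 0.7]
opening: 0.349
```

Request:
{"op": "send_rows", "data": {
  "translation": [
    [-0.2, 0, 0],
    [-0.2, 0, 0],
    [-0.2, 0, 0],
    [-0.2, 0, 0],
    [-0.2, 0, 0]
  ],
  "rotation": [
    [0, 0, 0],
    [0, 0, 0],
    [0, 0, 0],
    [0, 0, 0],
    [0, 0, 0]
  ],
  "grip": [30, 30, 30, 30, 30]
}}

```text
time: 18.85
eef_pos: [0.4598, 0.2078, -0.0138]
tcp_rot: [-0.013, 1.0, 0.0, 0.0]
contact_force: [1.3, 0.6, -0.2]
opening: 0.352
```

Request:
{"op": "send_rows", "data": {
  "translation": [
    [-0.2, 0, 0],
    [-0.2, 0, 0],
    [-0.2, 0, 0],
    [-0.2, 0, 0],
    [-0.2, 0, 0]
  ],
  "rotation": [
    [0, 0, 0],
    [0, 0, 0],
    [0, 0, 0],
    [0, 0, 0],
    [0, 0, 0]
  ],
  "grip": [30, 30, 30, 30, 30]
}}

```text
time: 19.48
eef_pos: [0.4896, 0.2086, -0.014]
tcp_rot: [-0.013, 1.0, -0.0, -0.0]
contact_force: [0.2, 0.1, 0.1]
opening: 0.352
```

```bash
python3 - <<'E'
from h import *
st(); c=cam("wrist"); cv2.imwrite("pics/w7.png",c[0])
E
```

```text
t19.48 p [ 0.4896  0.2086 -0.014 ] yaw -178.47 tilt [-0. -0.] F [0.2 0.1 0.1] op 30.1 q6 -1.39
```

View pics/w7.png

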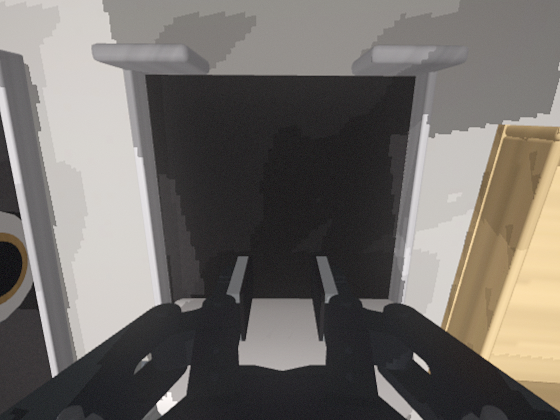

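The image is flipped, with the lane entry at the top. The fingers at (240,260) and (325,260) are behind the roll, which sits at the bottom around row 330. The force is light, so I'll keep pushing, then back off and measure numerically.

Request:
{"op": "send_rows", "data": {
  "translation": [
    [-0.2, 0, 0],
    [-0.2, 0, 0],
    [-0.2, 0, 0],
    [-0.2, 0, 0],
    [-0.2, 0, 0]
  ],
  "rotation": [
    [0, 0, 0],
    [0, 0, 0],
    [0, 0, 0],
    [0, 0, 0],
    [0, 0, 0]
  ],
  "grip": [30, 30, 30, 30, 30]
}}

```text
time: 20.15
eef_pos: [0.5197, 0.2094, -0.014]
tcp_rot: [-0.013, 1.0, 0.0, 0.0]
contact_force: [0.2, 0.5, -0.4]
opening: 0.352
```

Request:
{"op": "send_rows", "data": {
  "translation": [
    [-0.2, 0, 0],
    [-0.2, 0, 0],
    [-0.2, 0, 0],
    [-0.2, 0, 0],
    [-0.2, 0, 0]
  ],
  "rotation": [
    [0, 0, 0],
    [0, 0, 0],
    [0, 0, 0],
    [0, 0, 0],
    [0, 0, 0]
  ],
  "grip": [30, 30, 30, 30, 30]
}}

```text
time: 20.78
eef_pos: [0.5496, 0.2102, -0.014]
tcp_rot: [-0.013, 1.0, 0.0, 0.0]
contact_force: [-0.4, -0.5, -0.2]
opening: 0.353
```

Request:
{"op": "send_rows", "data": {
  "translation": [
    [-0.2, 0, 0],
    [-0.2, 0, 0],
    [-0.15, 0, 0],
    [-0.1, 0, 0],
    [-0.05, 0, 0]
  ],
  "rotation": [
    [0, 0, 0],
    [0, 0, 0],
    [0, 0, 0],
    [0, 0, 0],
    [0, 0, 0]
  ],
  "grip": [30, 30, 30, 30, 30]
}}

```text
time: 21.4
eef_pos: [0.5703, 0.2107, -0.014]
tcp_rot: [-0.013, 1.0, -0.0, -0.0]
contact_force: [-0.3, 0.0, 0.4]
opening: 0.354
```

Request:
{"op": "send_rows", "data": {
  "translation": [
    [0.1, 0, 0],
    [0.3, 0, 0],
    [0.7, 0, 0],
    [0.8, 0, 0],
    [0.8, 0, -0.6]
  ],
  "rotation": [
    [0, 0, 0],
    [0, 0, 0],
    [0, 0, 0],
    [0, 0, 0],
    [0, 0, 0]
  ],
  "grip": [30, 30, 30, 30, 30]
}}

```text
time: 22.02
eef_pos: [0.4861, 0.2081, 0.0026]
tcp_rot: [-0.013, 1.0, -0.0, -0.002]
contact_force: [-0.2, 0.3, 0.2]
opening: 0.35
```

Request:
{"op": "send_rows", "data": {
  "translation": [
    [0, 0, -0.9],
    [0, 0, -0.9],
    [0, 0, -0.9],
    [0, 0, -0.9],
    [0, 0, -0.9]
  ],
  "rotation": [
    [0, 0, 0],
    [0, 0, 0],
    [0, 0, 0],
    [0, 0, 0],
    [0, 0, 0]
  ],
  "grip": [0, 0, 0, 0, 0]
}}

```text
time: 22.65
eef_pos: [0.4882, 0.2085, 0.1396]
tcp_rot: [-0.013, 1.0, -0.0, -0.0]
contact_force: [0.4, 0.8, 0.2]
opening: 0.003
```

```bash
python3 - <<'E'
from h import *
st(); c=cam("wrist"); print(c[2][:3,3])
rect(c,.40,.73,.02,.40,0,2000,"pics/w8.png"); t=cam("top")
a=cv2.imread("pics/w8.png"); 
rect(t,.40,.73,-.28,.34,0,900,"pics/t8.png"); b=cv2.imread("pics/t8.png")
a=cv2.resize(a,None,fx=.7,fy=.7); cv2.imwrite("pics/both8.png",np.vstack([a[:, :532],cv2.copyMakeBorder(b[:,:532],0,0,0,532-min(532,b.shape[1]),0)])); print(a.shape,b.shape)
E
```

```text
t22.65 p [0.4882 0.2085 0.1396] yaw -178.46 tilt [-0.0006 -0.0001] F [0.4 0.8 0.2] op 0.2 q6 -1.39
[0.41012926 0.20605675 0.30900818]
(461, 532, 3) (296, 558, 3)
```

View pics/w8.png

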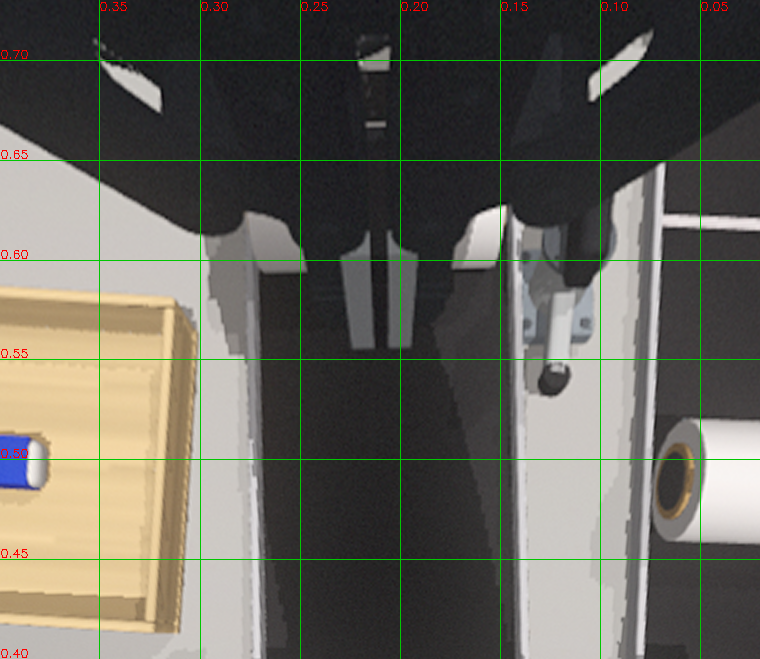

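The roll A rear edge is at row 270 (300–452 px). The tangent geometry puts its centre at x ≈ 0.610 and square, so it needs 9 mm more. One more gentle push to TCP x ≈ 0.579 should do it.

Request:
{"op": "send_rows", "data": {
  "translation": [
    [-0.7, 0, 0],
    [-0.7, 0, 0.3],
    [0, 0, 0.9],
    [0, 0, 0.9],
    [0, 0, 0.9]
  ],
  "rotation": [
    [0, 0, 0],
    [0, 0, 0],
    [0, 0, 0],
    [0, 0, 0],
    [0, 0, 0]
  ],
  "grip": [30, 30, 30, 30, 30]
}}

```text
time: 23.38
eef_pos: [0.5296, 0.2094, 0.0464]
tcp_rot: [-0.013, 1.0, -0.0, -0.001]
contact_force: [0.9, -0.1, -1.1]
opening: 0.353
```

Request:
{"op": "send_rows", "data": {
  "translation": [
    [0, 0, 0.9],
    [0, 0, 0.9],
    [0, 0, 0.32],
    [0, 0, 0],
    [-0.1, 0, 0]
  ],
  "rotation": [
    [0, 0, 0],
    [0, 0, 0],
    [0, 0, 0],
    [0, 0, 0],
    [0, 0, 0]
  ],
  "grip": [30, 30, 30, 30, 30]
}}

```text
time: 24.0
eef_pos: [0.5349, 0.21, -0.0136]
tcp_rot: [-0.013, 1.0, 0.0, 0.001]
contact_force: [0.2, 0.7, 0.4]
opening: 0.352
```

Request:
{"op": "send_rows", "data": {
  "translation": [
    [-0.2, 0, 0],
    [-0.2, 0, 0],
    [-0.2, 0, 0],
    [-0.15, 0, 0],
    [-0.15, 0, 0]
  ],
  "rotation": [
    [0, 0, 0],
    [0, 0, 0],
    [0, 0, 0],
    [0, 0, 0],
    [0, 0, 0]
  ],
  "grip": [30, 30, 30, 30, 30]
}}

```text
time: 24.62
eef_pos: [0.5614, 0.2104, -0.0147]
tcp_rot: [-0.013, 1.0, -0.0, -0.0]
contact_force: [0.5, 0.3, 1.2]
opening: 0.348
```

Request:
{"op": "send_rows", "data": {
  "translation": [
    [-0.12, 0, 0],
    [-0.1, 0, 0],
    [-0.1, 0, 0],
    [-0.1, 0, 0],
    [-0.07, 0, 0]
  ],
  "rotation": [
    [0, 0, 0],
    [0, 0, 0],
    [0, 0, 0],
    [0, 0, 0],
    [0, 0, 0]
  ],
  "grip": [30, 30, 30, 30, 30]
}}

```text
time: 25.25
eef_pos: [0.5761, 0.2109, -0.0145]
tcp_rot: [-0.013, 1.0, 0.0, 0.0]
contact_force: [-0.5, 0.4, -0.3]
opening: 0.348
```

Request:
{"op": "send_rows", "data": {
  "translation": [
    [-0.06, 0, 0],
    [-0.04, 0, 0],
    [0, 0, 0]
  ],
  "rotation": [
    [0, 0, 0],
    [0, 0, 0],
    [0, 0, 0]
  ],
  "grip": [30, 30, 30]
}}

```text
time: 25.62
eef_pos: [0.579, 0.2109, -0.0146]
tcp_rot: [-0.013, 1.0, 0.0, 0.0]
contact_force: [0.5, -0.5, 0.4]
opening: 0.355
```

```bash
python3 - <<'E'
from h import *
st()
E
```

```text
t25.62 p [ 0.579   0.2109 -0.0146] yaw -178.47 tilt [0.0001 0.    ] F [ 0.5 -0.5  0.4] op 30.3 q6 -1.41
```

Roll A is placed (to be verified later from above). Now I'll retreat and go to lane B.

```bash
python3 - <<'E'
from h import *
s=ctrl.get_state()
plan((.50,.2089,.0,181.5),(.46,.205,.10,181.5),(.431,.0197,.10,177.7),(.431,.0197,-.014,177.7))
E
```

```text
(0.5, 0.2089, 0.0, 181.5) T [[0.88, 0.0, -0.16], [0.88, 0.0, -0.16], [0.88, 0.0, -0.16]] R [0.0, 0.0, 0.0] x 3
(0.46, 0.205, 0.1, 181.5) T [[0.33, -0.02, -0.83], [0.33, -0.02, -0.83], [0.33, -0.02, -0.83], [0.33, -0.02, -0.83]] R [0.0, 0.0, 0.0] x 4
(0.431, 0.0197, 0.1, 177.7) T [[0.16, -0.88, -0.0], [0.15, -0.88, -0.0], [0.15, -0.88, -0.0], [0.14, -0.88, -0.0], [0.13, -0.89, -0.0]] R [0.0, 0.0, 0.11] x 5
 T [[0.12, -0.89, -0.0], [0.11, -0.89, -0.0]] R [0.0, 0.0, 0.11] x 2
(0.431, 0.0197, -0.014, 177.7) T [[0.0, -0.0, 0.76], [0.0, -0.0, 0.76], [0.0, -0.0, 0.76], [0.0, -0.0, 0.76], [0.0, -0.0, 0.76]] R [0.0, 0.0, -0.0] x 5
```

Request:
{"op": "send_rows", "data": {
  "translation": [
    [0.2, 0, 0],
    [0.6, 0, 0],
    [0.9, 0, 0],
    [0.9, 0, -0.16],
    [0.33, -0.02, -0.83]
  ],
  "rotation": [
    [0, 0, 0],
    [0, 0, 0],
    [0, 0, 0],
    [0, 0, 0],
    [0, 0, 0]
  ],
  "grip": [30, 30, 30, 30, 30]
}}

```text
time: 26.25
eef_pos: [0.4868, 0.2075, 0.0131]
tcp_rot: [-0.014, 1.0, -0.001, -0.003]
contact_force: [1.1, 0.4, 0.2]
opening: 0.351
```

Request:
{"op": "send_rows", "data": {
  "translation": [
    [0.33, -0.02, -0.83],
    [0.33, -0.02, -0.83],
    [0.33, -0.02, -0.83],
    [0.16, -0.88, -0.2],
    [0.15, -0.88, 0]
  ],
  "rotation": [
    [0, 0, 0],
    [0, 0, 0],
    [0, 0, 0],
    [0, 0, 0.11],
    [0, 0, 0.11]
  ],
  "grip": [30, 30, 30, 30, 30]
}}

```text
time: 26.88
eef_pos: [0.4531, 0.1522, 0.0968]
tcp_rot: [-0.004, 1.0, 0.0, 0.001]
contact_force: [-0.8, -0.6, 0.4]
opening: 0.352
```

Request:
{"op": "send_rows", "data": {
  "translation": [
    [0.15, -0.88, 0],
    [0.14, -0.88, 0],
    [0.13, -0.89, 0],
    [0.12, -0.89, 0],
    [0.11, -0.89, 0]
  ],
  "rotation": [
    [0, 0, 0.11],
    [0, 0, 0.11],
    [0, 0, 0.11],
    [0, 0, 0.11],
    [0, 0, 0.11]
  ],
  "grip": [30, 30, 30, 30, 30]
}}

```text
time: 27.5
eef_pos: [0.4315, 0.0191, 0.0957]
tcp_rot: [0.02, 1.0, 0.0, 0.0]
contact_force: [0.3, -0.8, 0.5]
opening: 0.353
```

```bash
python3 - <<'E'
from h import *
st(); plan((.431,.0197,-.014,177.7))
# roll A + roll B numerically: profile of rectified wrist picture at lane B
c=cam("wrist"); print(c[2][:3,3])
rect(c,.38,.68,-.10,.26,0,2000,"pics/w9.png")
t=cam("top"); g=cv2.cvtColor(t[0],cv2.COLOR_BGR2GRAY)
for y in(.25,.21,.18,.03,-.01):
    print(y,[(round(x,3),int(g[tuple(proj(t,(x,y,.027))[::-1].round().astype(int))])) for x in np.arange(.44,.68,.006)])
E
```

```text
t27.50 p [0.4315 0.0191 0.0957] yaw 177.67 tilt [0. 0.] F [ 0.3 -0.8  0.5] op 30.2 q6 -1.72
(0.431, 0.0197, -0.014, 177.7) T [[0.0, 0.0, 0.73], [0.0, 0.0, 0.73], [0.0, 0.0, 0.73], [0.0, 0.0, 0.73], [0.0, 0.0, 0.73]] R [0.0, 0.0, -0.0] x 5
[0.35339105 0.02176315 0.26506361]
0.25 [(np.float64(0.44), 65), (np.float64(0.446), 67), (np.float64(0.452), 61), (np.float64(0.458), 67), (np.float64(0.464), 65), (np.float64(0.47), 65), (np.float64(0.476), 62), (np.float64(0.482), 64), (np.float64(0.488), 62), (np.float64(0.494), 63), (np.float64(0.5), 64), (np.float64(0.506), 66), (np.float64(0.512), 64), (np.float64(0.518), 67), (np.float64(0.524), 64), (np.float64(0.53), 62), (np.float64(0.536), 65), (np.float64(0.542), 68), (np.float64(0.548), 64), (np.float64(0.554), 65), (np.float64(0.56), 65), (np.float64(0.566), 63), (np.float64(0.572), 59), (np.float64(0.578), 61), (np.float64(0.584), 53), (np.float64(0.59), 170), (np.float64(0.596), 243), (np.float64(0.602), 251), (np.float64(0.608), 253), (np.float64(0.614), 254), (np.float64(0.62), 225), (np.float64(0.626), 248), (np.float64(0.632), 2
[... 3628 characters left out ...]
 51), (np.float64(0.518), 46), (np.float64(0.524), 40), (np.float64(0.53), 57), (np.float64(0.536), 58), (np.float64(0.542), 60), (np.float64(0.548), 59), (np.float64(0.554), 62), (np.float64(0.56), 55), (np.float64(0.566), 64), (np.float64(0.572), 62), (np.float64(0.578), 62), (np.float64(0.584), 60), (np.float64(0.59), 56), (np.float64(0.596), 59), (np.float64(0.602), 53), (np.float64(0.608), 89), (np.float64(0.614), 239), (np.float64(0.62), 54), (np.float64(0.626), 64), (np.float64(0.632), 62), (np.float64(0.638), 65), (np.float64(0.644), 65), (np.float64(0.65), 60), (np.float64(0.656), 58), (np.float64(0.662), 65), (np.float64(0.668), 60), (np.float64(0.674), 60), (np.float64(0.68), 54)]
```

```bash
cat >> h.py <<'E'
from scipy.ndimage import map_coordinates
def prof(c,y,yaw,xm,x0,x1,z,n=.0005):
    """grey profile along lane line through (xm,y) in plane z"""
    x=np.arange(x0,x1,n); g=cv2.cvtColor(c[0],cv2.COLOR_BGR2GRAY).astype(float)
    uv=np.array([proj(c,(q,y+(q-xm)*yaw,z)) for q in x]); return x,map_coordinates(g,[uv[:,1],uv[:,0]],order=1)
def edges(x,v,th): 
    b=v>th; k=np.flatnonzero(b[1:]!=b[:-1]); return x[k].round(4)
E
python3 - <<'E'
from h import *
t=cam("top"); t0=(cv2.imread("pics/top0.png"),t[1],t[2])
for n,yaw,ys,xm in (("A",.024,(.25,.23,.21,.19,.17),.62),("B",-.0405,(.05,.0,-.02,-.035),.616),("C",-.02,(-.15,-.18,-.21),.613)):
    for y in ys:
        x,v=prof(t0,y,yaw,xm,.59,.645,0); w=np.clip(v-100,0,None); line=(x*w).sum()/max(w.sum(),1)
        x,r=prof(t,y,yaw,xm,.44,.68,.027); print(n,y,"line %.4f"%line,"roll edges",edges(x,r,130))
E
```

```text
A 0.25 line 0.6182 roll edges [0.5875 0.6415]
A 0.23 line 0.6186 roll edges [0.5875 0.642 ]
A 0.21 line 0.6189 roll edges [0.588  0.6425]
A 0.19 line 0.6193 roll edges [0.5885 0.6425]
A 0.17 line 0.6196 roll edges [0.589 0.643]
B 0.05 line 0.6143 roll edges [0.473  0.5075 0.614  0.6165]
B 0.0 line 0.6126 roll edges [0.464  0.5055 0.6105 0.615 ]
B -0.02 line 0.6152 roll edges [0.4555 0.5055 0.6075 0.6165]
B -0.035 line 0.6144 roll edges [0.4595 0.5045 0.6065 0.616 ]
C -0.15 line 0.6131 roll edges [0.6055 0.6145]
C -0.18 line 0.6129 roll edges [0.6055 0.614 ]
C -0.21 line 0.6134 roll edges [0.606  0.6145]
```

The top view at sub-pixel gives roll A centred at x = 0.6152 and line A at 0.6188. It is square but 3.5 mm short, and I'll nudge it later. Now I push roll B to TCP x ≈ 0.580.

Request:
{"op": "send_rows", "data": {
  "translation": [
    [0, 0, 0.73],
    [0, 0, 0.73],
    [0, 0, 0.73],
    [0, 0, 0.73],
    [0, 0, 0.73]
  ],
  "rotation": [
    [0, 0, 0],
    [0, 0, 0],
    [0, 0, 0],
    [0, 0, 0],
    [0, 0, 0]
  ],
  "grip": [30, 30, 30, 30, 30]
}}

```text
time: 28.28
eef_pos: [0.4322, 0.0208, -0.0143]
tcp_rot: [0.02, 1.0, 0.0, 0.0]
contact_force: [-0.2, -0.1, 0.4]
opening: 0.354
```

Request:
{"op": "send_rows", "data": {
  "translation": [
    [0, 0, 0],
    [-0.1, 0, 0],
    [-0.15, 0, 0],
    [-0.2, 0, 0],
    [-0.2, 0, 0]
  ],
  "rotation": [
    [0, 0, 0],
    [0, 0, 0],
    [0, 0, 0],
    [0, 0, 0],
    [0, 0, 0]
  ],
  "grip": [30, 30, 30, 30, 30]
}}

```text
time: 28.9
eef_pos: [0.4526, 0.0188, -0.0132]
tcp_rot: [0.02, 1.0, -0.0, 0.001]
contact_force: [-0.4, -0.2, -0.7]
opening: 0.352
```

Request:
{"op": "send_rows", "data": {
  "translation": [
    [-0.2, 0, 0],
    [-0.2, 0, 0],
    [-0.2, 0, 0],
    [-0.2, 0, 0],
    [-0.2, 0, 0]
  ],
  "rotation": [
    [0, 0, 0],
    [0, 0, 0],
    [0, 0, 0],
    [0, 0, 0],
    [0, 0, 0]
  ],
  "grip": [30, 30, 30, 30, 30]
}}

```text
time: 29.52
eef_pos: [0.482, 0.0177, -0.0137]
tcp_rot: [0.02, 1.0, 0.0, -0.0]
contact_force: [-0.7, -1.2, 0.2]
opening: 0.351
```

Request:
{"op": "send_rows", "data": {
  "translation": [
    [-0.2, 0, 0],
    [-0.2, 0, 0],
    [-0.2, 0, 0],
    [-0.2, 0, 0],
    [-0.2, 0, 0]
  ],
  "rotation": [
    [0, 0, 0],
    [0, 0, 0],
    [0, 0, 0],
    [0, 0, 0],
    [0, 0, 0]
  ],
  "grip": [30, 30, 30, 30, 30]
}}

```text
time: 30.15
eef_pos: [0.512, 0.0165, -0.0137]
tcp_rot: [0.02, 1.0, 0.0, 0.0]
contact_force: [0.7, -0.3, 0.7]
opening: 0.349
```

Request:
{"op": "send_rows", "data": {
  "translation": [
    [-0.2, 0, 0],
    [-0.2, 0, 0],
    [-0.2, 0, 0],
    [-0.2, 0, 0],
    [-0.2, 0, 0]
  ],
  "rotation": [
    [0, 0, 0],
    [0, 0, 0],
    [0, 0, 0],
    [0, 0, 0],
    [0, 0, 0]
  ],
  "grip": [30, 30, 30, 30, 30]
}}

```text
time: 30.78
eef_pos: [0.542, 0.0153, -0.0137]
tcp_rot: [0.02, 1.0, -0.0, 0.0]
contact_force: [-0.2, -0.1, 0.1]
opening: 0.352
```

Request:
{"op": "send_rows", "data": {
  "translation": [
    [-0.2, 0, 0],
    [-0.2, 0, 0],
    [-0.15, 0, 0],
    [-0.1, 0, 0],
    [-0.1, 0, 0]
  ],
  "rotation": [
    [0, 0, 0],
    [0, 0, 0],
    [0, 0, 0],
    [0, 0, 0],
    [0, 0, 0]
  ],
  "grip": [30, 30, 30, 30, 30]
}}

```text
time: 31.4
eef_pos: [0.5642, 0.0144, -0.0137]
tcp_rot: [0.02, 1.0, 0.0, -0.0]
contact_force: [-0.3, -0.3, 0.8]
opening: 0.351
```

Request:
{"op": "send_rows", "data": {
  "translation": [
    [-0.1, 0, 0],
    [-0.1, 0, 0],
    [-0.1, 0, 0],
    [-0.08, 0, 0],
    [-0.06, 0, 0]
  ],
  "rotation": [
    [0, 0, 0],
    [0, 0, 0],
    [0, 0, 0],
    [0, 0, 0],
    [0, 0, 0]
  ],
  "grip": [30, 30, 30, 30, 30]
}}

```text
time: 32.02
eef_pos: [0.5774, 0.0139, -0.0137]
tcp_rot: [0.02, 1.0, 0.0, 0.0]
contact_force: [0.5, 0.1, 0.8]
opening: 0.351
```

Request:
{"op": "send_rows", "data": {
  "translation": [
    [-0.04, 0, 0],
    [-0.02, 0, 0],
    [0, 0, 0]
  ],
  "rotation": [
    [0, 0, 0],
    [0, 0, 0],
    [0, 0, 0]
  ],
  "grip": [30, 30, 30]
}}

```text
time: 32.4
eef_pos: [0.5791, 0.0138, -0.0137]
tcp_rot: [0.02, 1.0, -0.0, 0.0]
contact_force: [0.5, 0.2, -0.7]
opening: 0.35
```

```bash
cat >> h.py <<'E'
def check():
    t=cam("top"); t0=(cv2.imread("pics/top0.png"),t[1],t[2])
    for n,yaw,ys,xm in (("A",.02,(.25,.21,.17),.619),("B",-.0405,(.05,.03,-.01,-.025),.6165)):
        for y in ys:
            x,r=prof(t,y,yaw,xm,.44,.70,.027); print(n,y,"roll edges",edges(x,r,130))
E
python3 -c "
from h import *
st(); check(); st()"
```

```text
t32.40 p [ 0.5791  0.0138 -0.0137] yaw 177.68 tilt [ 0. -0.] F [ 0.5  0.2 -0.7] op 29.9 q6 -1.68
A 0.25 roll edges [0.5875 0.642  0.691 ]
A 0.21 roll edges [0.588  0.6425 0.6875 0.6965]
A 0.17 roll edges [0.5885 0.643  0.692 ]
B 0.05 roll edges [0.694]
B 0.03 roll edges [0.689]
B -0.01 roll edges [0.688]
B -0.025 roll edges [0.687]
t32.45 p [ 0.579   0.0138 -0.0137] yaw 177.68 tilt [ 0. -0.] F [-0.1  0.2  0.2] op 30.4 q6 -1.68
```

```bash
python3 - <<'E'
from h import *
plan((.50,.0169,-.013,177.7),(.49,.0175,.09,177.7),(.53,.2092,.10,181.2),(.53,.2092,-.014,181.2))
E
```

```text
(0.5, 0.0169, -0.013, 177.7) T [[0.88, -0.0, -0.01], [0.88, -0.0, -0.01], [0.88, -0.0, -0.01]] R [-0.0, 0.0, -0.0] x 3
(0.49, 0.0175, 0.09, 177.7) T [[0.08, 0.0, -0.86], [0.08, 0.0, -0.86], [0.08, 0.0, -0.86], [0.08, 0.0, -0.86]] R [-0.0, 0.0, -0.0] x 4
(0.53, 0.2092, 0.1, 181.2) T [[-0.13, 0.81, -0.04], [-0.14, 0.8, -0.04], [-0.15, 0.8, -0.04], [-0.15, 0.8, -0.04], [-0.16, 0.8, -0.04]] R [-0.0, 0.0, -0.09] x 5
 T [[-0.16, 0.8, -0.04], [-0.17, 0.8, -0.04], [-0.18, 0.8, -0.04]] R [-0.0, 0.0, -0.09] x 3
(0.53, 0.2092, -0.014, 181.2) T [[0.0, -0.0, 0.76], [0.0, -0.0, 0.76], [0.0, -0.0, 0.76], [0.0, -0.0, 0.76], [0.0, -0.0, 0.76]] R [-0.0, 0.0, 0.0] x 5
```

Request:
{"op": "send_rows", "data": {
  "translation": [
    [0.2, 0, 0],
    [0.6, 0, 0],
    [0.9, 0, 0],
    [0.9, 0, 0],
    [0.1, 0, -0.86]
  ],
  "rotation": [
    [0, 0, 0],
    [0, 0, 0],
    [0, 0, 0],
    [0, 0, 0],
    [0, 0, 0]
  ],
  "grip": [30, 30, 30, 30, 30]
}}

```text
time: 33.08
eef_pos: [0.4931, 0.0178, 0.0096]
tcp_rot: [0.02, 1.0, 0.001, -0.004]
contact_force: [0.5, -0.1, -0.0]
opening: 0.351
```

Request:
{"op": "send_rows", "data": {
  "translation": [
    [0.08, 0, -0.86],
    [0.08, 0, -0.86],
    [0.08, 0, -0.86],
    [-0.13, 0.81, -0.04],
    [-0.14, 0.8, -0.04]
  ],
  "rotation": [
    [0, 0, 0],
    [0, 0, 0],
    [0, 0, 0],
    [0, 0, -0.09],
    [0, 0, -0.09]
  ],
  "grip": [30, 30, 30, 30, 30]
}}

```text
time: 33.7
eef_pos: [0.5007, 0.0657, 0.0925]
tcp_rot: [0.013, 1.0, -0.0, 0.001]
contact_force: [-0.0, -0.3, -1.0]
opening: 0.353
```

Request:
{"op": "send_rows", "data": {
  "translation": [
    [-0.15, 0.8, -0.04],
    [-0.15, 0.8, -0.04],
    [-0.16, 0.8, -0.04],
    [-0.16, 0.8, -0.04],
    [-0.17, 0.8, -0.04]
  ],
  "rotation": [
    [0, 0, -0.09],
    [0, 0, -0.09],
    [0, 0, -0.09],
    [0, 0, -0.09],
    [0, 0, -0.09]
  ],
  "grip": [30, 30, 30, 30, 30]
}}

```text
time: 34.33
eef_pos: [0.5251, 0.1858, 0.0978]
tcp_rot: [-0.007, 1.0, -0.0, -0.0]
contact_force: [0.5, -0.4, -1.2]
opening: 0.351
```

Request:
{"op": "send_rows", "data": {
  "translation": [
    [-0.18, 0.8, -0.04],
    [0, 0, 0],
    [0, 0, 0]
  ],
  "rotation": [
    [0, 0, -0.09],
    [0, 0, 0],
    [0, 0, 0]
  ],
  "grip": [30, 30, 30]
}}

```text
time: 34.7
eef_pos: [0.5301, 0.2087, 0.0988]
tcp_rot: [-0.011, 1.0, -0.0, -0.0]
contact_force: [0.1, -0.2, -0.0]
opening: 0.346
```

```bash
python3 -c "
from h import *
st(); check(); plan((.53,.2092,-.014,181.2))"
```

```text
t34.70 p [0.5301 0.2087 0.0988] yaw -178.71 tilt [-0.0008 -0.0005] F [ 0.1 -0.2 -0. ] op 29.6 q6 -1.40
A 0.25 roll edges [0.622  0.641  0.6945]
A 0.21 roll edges [0.5925 0.622  0.623  0.6415 0.6925 0.693 ]
A 0.17 roll edges [0.5895 0.643  0.6915]
B 0.05 roll edges [0.5895 0.6445 0.6895]
B 0.03 roll edges [0.589  0.6435 0.686 ]
B -0.01 roll edges [0.5875 0.642  0.6845]
B -0.025 roll edges [0.587  0.6415 0.687 ]
(0.53, 0.2092, -0.014, 181.2) T [[0.0, 0.01, 0.75], [0.0, 0.01, 0.75], [0.0, 0.01, 0.75], [0.0, 0.01, 0.75], [0.0, 0.01, 0.75]] R [-0.0, -0.0, 0.0] x 5
```

Roll B is centred at x = 0.6156 against the line at 0.6164, and it is square. Now the nudge for A.

Request:
{"op": "send_rows", "data": {
  "translation": [
    [0, 0.01, 0.75],
    [0, 0.01, 0.75],
    [0, 0.01, 0.75],
    [0, 0.01, 0.75],
    [0, 0.01, 0.75]
  ],
  "rotation": [
    [0, 0, 0],
    [0, 0, 0],
    [0, 0, 0],
    [0, 0, 0],
    [0, 0, 0]
  ],
  "grip": [30, 30, 30, 30, 30]
}}

```text
time: 35.38
eef_pos: [0.5305, 0.2097, -0.014]
tcp_rot: [-0.011, 1.0, -0.0, -0.0]
contact_force: [1.2, -0.5, -0.2]
opening: 0.349
```

Request:
{"op": "send_rows", "data": {
  "translation": [
    [0, 0, 0],
    [-0.2, 0, 0],
    [-0.2, 0, 0],
    [-0.2, 0, 0],
    [-0.2, 0, 0]
  ],
  "rotation": [
    [0, 0, 0],
    [0, 0, 0],
    [0, 0, 0],
    [0, 0, 0],
    [0, 0, 0]
  ],
  "grip": [30, 30, 30, 30, 30]
}}

```text
time: 36.0
eef_pos: [0.5555, 0.2113, -0.0128]
tcp_rot: [-0.011, 1.0, 0.0, 0.001]
contact_force: [0.3, -0.4, 0.4]
opening: 0.354
```

Request:
{"op": "send_rows", "data": {
  "translation": [
    [-0.2, 0, 0],
    [-0.2, 0, 0],
    [-0.15, 0, 0],
    [-0.1, 0, 0],
    [-0.1, 0, 0]
  ],
  "rotation": [
    [0, 0, 0],
    [0, 0, 0],
    [0, 0, 0],
    [0, 0, 0],
    [0, 0, 0]
  ],
  "grip": [30, 30, 30, 30, 30]
}}

```text
time: 36.62
eef_pos: [0.5771, 0.2117, -0.0135]
tcp_rot: [-0.011, 1.0, -0.0, -0.0]
contact_force: [0.0, 0.6, -0.5]
opening: 0.347
```

Request:
{"op": "send_rows", "data": {
  "translation": [
    [-0.08, 0, 0],
    [-0.08, 0, 0],
    [-0.05, 0, 0],
    [0, 0, 0]
  ],
  "rotation": [
    [0, 0, 0],
    [0, 0, 0],
    [0, 0, 0],
    [0, 0, 0]
  ],
  "grip": [30, 30, 30, 30]
}}

```text
time: 37.12
eef_pos: [0.5835, 0.2119, -0.0133]
tcp_rot: [-0.011, 1.0, 0.0, 0.0]
contact_force: [0.1, -0.3, -0.2]
opening: 0.349
```

Roll A has been nudged to about 0.619. Now I back away and hover over knob A, which the lane geometry puts at about (0.578, 0.128).

```bash
python3 - <<'E'
from h import *
plan((.50,.2089,-.01,181.2),(.50,.205,.10,181.2),(.578,.128,.10,181.2),(.578,.128,.028,181.2))
E
```

```text
(0.5, 0.2089, -0.01, 181.2) T [[0.7, -0.01, -0.03], [0.7, -0.01, -0.03], [0.7, -0.01, -0.03], [0.7, -0.01, -0.03]] R [0.0, 0.0, 0.0] x 4
(0.5, 0.205, 0.1, 181.2) T [[-0.0, -0.03, -0.73], [-0.0, -0.03, -0.73], [-0.0, -0.03, -0.73], [-0.0, -0.03, -0.73], [-0.0, -0.03, -0.73]] R [0.0, 0.0, 0.0] x 5
(0.578, 0.128, 0.1, 181.2) T [[-0.64, -0.65, -0.0], [-0.64, -0.65, -0.0], [-0.64, -0.65, -0.0], [-0.64, -0.65, -0.0]] R [0.0, 0.0, 0.0] x 4
(0.578, 0.128, 0.028, 181.2) T [[0.0, -0.0, 0.8], [0.0, -0.0, 0.8], [0.0, -0.0, 0.8]] R [0.0, 0.0, 0.01] x 3
```

Request:
{"op": "send_rows", "data": {
  "translation": [
    [0.2, 0, 0],
    [0.6, 0, 0],
    [0.9, 0, 0],
    [0.9, 0, 0],
    [0.2, 0, 0]
  ],
  "rotation": [
    [0, 0, 0],
    [0, 0, 0],
    [0, 0, 0],
    [0, 0, 0],
    [0, 0, 0]
  ],
  "grip": [30, 30, 30, 30, 30]
}}

```text
time: 37.75
eef_pos: [0.4973, 0.2099, -0.0139]
tcp_rot: [-0.011, 1.0, -0.0, -0.001]
contact_force: [-0.6, -0.0, 0.6]
opening: 0.351
```

Request:
{"op": "send_rows", "data": {
  "translation": [
    [0, -0.03, -0.76],
    [0, -0.03, -0.76],
    [0, -0.03, -0.76],
    [0, -0.03, -0.76],
    [0, -0.03, -0.76]
  ],
  "rotation": [
    [0, 0, 0],
    [0, 0, 0],
    [0, 0, 0],
    [0, 0, 0],
    [0, 0, 0]
  ],
  "grip": [30, 30, 30, 30, 30]
}}

```text
time: 38.38
eef_pos: [0.5003, 0.2055, 0.1018]
tcp_rot: [-0.011, 1.0, 0.0, 0.001]
contact_force: [-0.2, -0.3, -0.3]
opening: 0.354
```

Request:
{"op": "send_rows", "data": {
  "translation": [
    [-0.64, -0.65, 0],
    [-0.64, -0.65, 0],
    [-0.64, -0.65, 0],
    [-0.64, -0.65, 0],
    [0, 0, 0]
  ],
  "rotation": [
    [0, 0, 0],
    [0, 0, 0],
    [0, 0, 0],
    [0, 0, 0],
    [0, 0, 0]
  ],
  "grip": [34, 34, 34, 34, 34]
}}

```text
time: 39.0
eef_pos: [0.5798, 0.1275, 0.1007]
tcp_rot: [-0.01, 1.0, -0.0, 0.0]
contact_force: [-0.5, 0.3, 0.4]
opening: 0.399
```

```bash
python3 - <<'E'
from h import *
st(); check(); c=cam("wrist"); cv2.imwrite("pics/w10.png",c[0])
for p in [(.578,.128,.076),(.60,.128,.076),(.556,.128,.076)]: print(proj(c,p).round())
E
```

```text
t39.00 p [0.5798 0.1275 0.1007] yaw -178.87 tilt [ 0.0006 -0.    ] F [-0.5  0.3  0.4] op 34.1 q6 -1.54
A 0.25 roll edges [0.6915]
A 0.21 roll edges []
A 0.17 roll edges [0.6965]
B 0.05 roll edges [0.5895 0.6445 0.69  ]
B 0.03 roll edges [0.589 0.643 0.686]
B -0.01 roll edges [0.5875 0.642  0.6845]
B -0.025 roll edges [0.587  0.6415 0.6875]
[282. 236.]
[282. 266.]
[283. 205.]
```

View pics/w10.png

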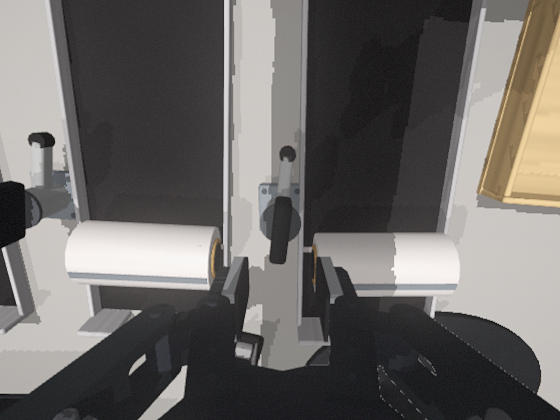

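The knob A bar runs from (286,200) to (278,262). It is centred under the jaws and already turned about 6° clockwise. I'll match that angle, descend, and close at 20 N.

Request:
{"op": "send_rows", "data": {
  "translation": [
    [0.03, 0, 0.6],
    [0.03, 0, 0.6],
    [0.02, 0, 0.6],
    [0, 0, 0.6],
    [0, 0, 0]
  ],
  "rotation": [
    [0, 0, 0.4],
    [0, 0, 0.4],
    [0, 0, 0.4],
    [0, 0, 0],
    [0, 0, 0]
  ],
  "grip": [34, 34, 34, 34, 34],
  "squeeze": 20
}}

```text
time: 39.72
eef_pos: [0.5737, 0.1292, 0.026]
tcp_rot: [0.041, 0.999, -0.0, -0.002]
contact_force: [0.1, -0.5, 0.4]
opening: 0.399
```

Request:
{"op": "send_rows", "data": {
  "translation": [
    [0, 0, 0],
    [0, 0, 0],
    [0, 0, 0],
    [0, 0, 0],
    [0, 0, 0]
  ],
  "rotation": [
    [0, 0, 0],
    [0, 0, 0],
    [0, 0, 0],
    [0, 0, 0],
    [0, 0, 0]
  ],
  "grip": [24, 16, 8, 8, 8],
  "squeeze": 20
}}

```text
time: 40.35
eef_pos: [0.5764, 0.1275, 0.0298]
tcp_rot: [0.041, 0.999, -0.001, 0.001]
contact_force: [-1.0, -6.2, 2.2]
opening: 0.138
```

```bash
python3 -c "
from h import *
st(); print(ctrl.get_state()['wrist_torque'])"
```

```text
t40.35 p [0.5764 0.1275 0.0298] yaw 175.31 tilt [ 0.0013 -0.003 ] F [-1.  -6.2  2.2] op 11.8 q6 -1.44
[-0.8027044   0.12087628  0.00892895]
```

The bar is gripped at 11.8 mm. Now the clockwise turn, which is positive about tool z.

Request:
{"op": "send_rows", "data": {
  "translation": [
    [0, -0.03, 0],
    [0, 0, 0],
    [0, 0, 0],
    [0, 0, 0],
    [0, 0, 0]
  ],
  "rotation": [
    [0, 0, 0.5],
    [0, 0, 0.8],
    [0, 0, 0.9],
    [0, 0, 0.9],
    [0, 0, 0.9]
  ],
  "grip": [8, 8, 8, 8, 8]
}}

```text
time: 40.98
eef_pos: [0.5766, 0.1283, 0.0298]
tcp_rot: [0.215, 0.977, 0.0, 0.001]
contact_force: [0.6, -0.6, 0.2]
opening: 0.134
```

Request:
{"op": "send_rows", "data": {
  "translation": [
    [0, 0, 0],
    [0, 0, 0],
    [0, 0, 0],
    [0, 0, 0],
    [0, 0, 0]
  ],
  "rotation": [
    [0, 0, 0.9],
    [0, 0, 0.9],
    [0, 0, 0.9],
    [0, 0, 0.9],
    [0, 0, 0.9]
  ],
  "grip": [8, 8, 8, 8, 8]
}}

```text
time: 41.6
eef_pos: [0.5773, 0.1291, 0.0298]
tcp_rot: [0.402, 0.916, 0.002, 0.002]
contact_force: [2.2, 2.4, -1.6]
opening: 0.139
```

Request:
{"op": "send_rows", "data": {
  "translation": [
    [0, 0, 0],
    [0, 0, 0],
    [0, 0, 0],
    [0, 0, 0],
    [0, 0, 0]
  ],
  "rotation": [
    [0, 0, 0.9],
    [0, 0, 0.9],
    [0, 0, 0.9],
    [0, 0, 0.9],
    [0, 0, 0.9]
  ],
  "grip": [8, 8, 8, 8, 8]
}}

```text
time: 42.22
eef_pos: [0.5782, 0.1296, 0.0298]
tcp_rot: [0.573, 0.82, 0.003, 0.002]
contact_force: [4.9, 4.4, -3.9]
opening: 0.133
```

```bash
python3 -c "
from h import *
st(); print(ctrl.get_state()['wrist_torque'])"
```

```text
t42.23 p [0.5782 0.1296 0.0298] yaw 110.12 tilt [0.0072 0.0025] F [ 4.9  4.4 -3.9] op 11.4 q6 -0.30
[ 0.61413184 -0.73278206  0.16531578]
```

Request:
{"op": "send_rows", "data": {
  "translation": [
    [0, 0, 0],
    [0, 0, 0],
    [0, 0, 0],
    [0, 0, 0],
    [0, 0, 0]
  ],
  "rotation": [
    [0, 0, 0.9],
    [0, 0, 0.9],
    [0, 0, 0.9],
    [0, 0, 0.6],
    [0, 0, 0.3]
  ],
  "grip": [8, 8, 8, 8, 8]
}}

```text
time: 42.85
eef_pos: [0.579, 0.1297, 0.0299]
tcp_rot: [0.693, 0.721, 0.004, 0.002]
contact_force: [8.2, 5.9, -4.7]
opening: 0.135
```

```bash
python3 -c "
from h import *
st(); print(ctrl.get_state()['wrist_torque'])"
```

```text
t42.85 p [0.579  0.1297 0.0299] yaw 92.20 tilt [0.0094 0.0028] F [ 8.2  5.9 -4.7] op 11.6 q6 0.01
[ 0.71379669 -0.99596454  0.10757114]
```

Request:
{"op": "send_rows", "data": {
  "translation": [
    [0, 0, 0],
    [0, 0, 0],
    [0, 0, 0]
  ],
  "rotation": [
    [0, 0, 0.3],
    [0, 0, 0.3],
    [0, 0, 0]
  ],
  "grip": [8, 8, 8]
}}

```text
time: 43.22
eef_pos: [0.579, 0.1297, 0.0299]
tcp_rot: [0.71, 0.704, 0.004, 0.003]
contact_force: [7.4, 5.6, -5.5]
opening: 0.135
```

```bash
python3 -c "
from h import *
st(); print(ctrl.get_state()['wrist_torque'])"
```

```text
t43.23 p [0.579  0.1297 0.0299] yaw 89.47 tilt [0.0097 0.0018] F [ 7.4  5.6 -5.5] op 11.5 q6 0.06
[ 0.78099579 -1.15212396  0.76585295]
```

Request:
{"op": "send_rows", "data": {
  "translation": [
    [0, 0, 0],
    [0, 0, 0],
    [0, 0, 0]
  ],
  "rotation": [
    [0, 0, 0.3],
    [0, 0, 0.3],
    [0, 0, 0]
  ],
  "grip": [8, 8, 8]
}}

```text
time: 43.6
eef_pos: [0.579, 0.1299, 0.03]
tcp_rot: [0.728, 0.686, 0.004, 0.003]
contact_force: [6.1, 6.7, -5.1]
opening: 0.132
```

```bash
python3 -c "
from h import *
st(); print(ctrl.get_state()['wrist_torque'])"
```

```text
t43.60 p [0.579  0.1299 0.03  ] yaw 86.61 tilt [0.0098 0.0017] F [ 6.1  6.7 -5.1] op 11.3 q6 0.11
[ 0.97367931 -1.11740567  1.19623014]
```

The z torque rose to 1.2 N m, so latch A is at its stop. I'll relax slightly, release, rise, and check roll A.

Request:
{"op": "send_rows", "data": {
  "translation": [
    [0, 0, 0],
    [0, 0, 0],
    [0, 0, 0],
    [0, 0, 0],
    [0, 0, 0]
  ],
  "rotation": [
    [0, 0, -0.5],
    [0, 0, 0],
    [0, 0, 0],
    [0, 0, 0],
    [0, 0, 0]
  ],
  "grip": [8, 12, 20, 30, 34]
}}

```text
time: 44.22
eef_pos: [0.5755, 0.1282, 0.0288]
tcp_rot: [0.715, 0.699, -0.0, -0.0]
contact_force: [0.4, -0.2, -0.2]
opening: 0.395
```

Request:
{"op": "send_rows", "data": {
  "translation": [
    [0, 0, -0.3],
    [0, 0, -0.5],
    [0, 0, -0.8],
    [0, 0, -0.8],
    [0, 0, 0]
  ],
  "rotation": [
    [0, 0, 0],
    [0, 0, 0],
    [0, 0, 0],
    [0, 0, 0],
    [0, 0, 0]
  ],
  "grip": [36, 36, 36, 36, 36]
}}

```text
time: 44.85
eef_pos: [0.5779, 0.1285, 0.1043]
tcp_rot: [0.715, 0.7, 0.003, 0.002]
contact_force: [0.6, 0.8, -0.3]
opening: 0.424
```

```bash
python3 -c "
from h import *
st(); check(); plan((.5705,-.0675,.105,168),(.5705,-.0675,.029,168))"
```

```text
t44.85 p [0.5779 0.1285 0.1043] yaw 88.78 tilt [0.0069 0.0004] F [ 0.6  0.8 -0.3] op 36.2 q6 0.07
A 0.25 roll edges [0.6915]
A 0.21 roll edges [0.6925 0.693 ]
A 0.17 roll edges [0.6965]
B 0.05 roll edges [0.5895 0.644  0.69  ]
B 0.03 roll edges [0.589 0.643 0.686]
B -0.01 roll edges [0.5875 0.642  0.6845]
B -0.025 roll edges [0.587  0.6415 0.6875]
(0.5705, -0.0675, 0.105, 168) T [[-0.38, -0.0, -0.01], [-0.38, -0.03, -0.01], [-0.38, -0.07, -0.01], [-0.37, -0.1, -0.01], [-0.36, -0.13, -0.01]] R [0.0, 0.0, -0.93] x 5
 T [[-0.35, -0.16, -0.01], [-0.34, -0.18, -0.01], [-0.32, -0.21, -0.01], [-0.3, -0.24, -0.01], [-0.28, -0.26, -0.01]] R [0.0, 0.0, -0.93] x 5
 T [[-0.26, -0.28, -0.01], [-0.24, -0.3, -0.01], [-0.21, -0.32, -0.01], [-0.19, -0.34, -0.01], [-0.16, -0.35, -0.01]] R [0.0, 0.0, -0.93] x 5
 T [[-0.13, -0.36, -0.01], [-0.1, -0.37, -0.01]] R [0.0, 0.0, -0.93] x 2
(0.5705, -0.0675, 0.029, 168) T [[-0.0, -0.0, 0.87], [-0.0, -0.0, 0.87], [-0.0, -0.0, 0.87]] R [0.0, 0.01, -0.01] x 3
```

Request:
{"op": "send_rows", "data": {
  "translation": [
    [-0.38, 0, -0.01],
    [-0.38, -0.03, -0.01],
    [-0.38, -0.07, -0.01],
    [-0.37, -0.1, -0.01],
    [-0.36, -0.13, -0.01]
  ],
  "rotation": [
    [0, 0, -0.93],
    [0, 0, -0.93],
    [0, 0, -0.93],
    [0, 0, -0.93],
    [0, 0, -0.93]
  ],
  "grip": [36, 36, 36, 36, 36]
}}

```text
time: 45.52
eef_pos: [0.5726, 0.0706, 0.1007]
tcp_rot: [0.558, 0.83, -0.001, -0.001]
contact_force: [0.2, 0.4, -0.3]
opening: 0.424
```

Request:
{"op": "send_rows", "data": {
  "translation": [
    [-0.35, -0.16, -0.01],
    [-0.34, -0.18, -0.01],
    [-0.32, -0.21, -0.01],
    [-0.3, -0.24, -0.01],
    [-0.28, -0.26, -0.01]
  ],
  "rotation": [
    [0, 0, -0.93],
    [0, 0, -0.93],
    [0, 0, -0.93],
    [0, 0, -0.93],
    [0, 0, -0.93]
  ],
  "grip": [36, 36, 36, 36, 36]
}}

```text
time: 46.15
eef_pos: [0.5705, 0.0132, 0.1021]
tcp_rot: [0.379, 0.925, -0.0, -0.001]
contact_force: [-0.2, 0.2, 0.1]
opening: 0.42
```

Request:
{"op": "send_rows", "data": {
  "translation": [
    [-0.26, -0.28, -0.01],
    [-0.24, -0.3, -0.01],
    [-0.21, -0.32, -0.01],
    [-0.19, -0.34, -0.01],
    [-0.16, -0.35, -0.01]
  ],
  "rotation": [
    [0, 0, -0.93],
    [0, 0, -0.93],
    [0, 0, -0.93],
    [0, 0, -0.93],
    [0, 0, -0.93]
  ],
  "grip": [36, 36, 36, 36, 36]
}}

```text
time: 46.78
eef_pos: [0.5688, -0.0444, 0.1036]
tcp_rot: [0.185, 0.983, 0.0, -0.001]
contact_force: [-0.5, 0.6, 0.5]
opening: 0.422
```

Request:
{"op": "send_rows", "data": {
  "translation": [
    [-0.13, -0.36, -0.01],
    [-0.1, -0.37, -0.01],
    [0, 0, 0],
    [0, 0, 0]
  ],
  "rotation": [
    [0, 0, -0.93],
    [0, 0, -0.93],
    [0, 0, 0],
    [0, 0, 0]
  ],
  "grip": [36, 36, 36, 36]
}}

```text
time: 47.28
eef_pos: [0.5686, -0.0668, 0.1049]
tcp_rot: [0.107, 0.994, 0.0, -0.001]
contact_force: [-0.2, -0.6, -0.1]
opening: 0.423
```

```bash
python3 - <<'E'
from h import *
st(); check(); c=cam("wrist")
im=c[0].copy()
for p in [(.5705,-.0675,.076),(.615,.212,.054)]: print(proj(c,p).round())
cv2.imwrite("pics/w11.png",im)
E
```

```text
t47.27 p [ 0.5686 -0.0668  0.1049] yaw 167.76 tilt [-0.0014  0.0006] F [-0.2 -0.6 -0.1] op 36.2 q6 -1.65
A 0.25 roll edges [0.592  0.6465 0.6915]
A 0.21 roll edges [0.593  0.6475 0.6875 0.6965]
A 0.17 roll edges [0.5705 0.5835 0.5935 0.6485 0.6915]
B 0.05 roll edges [0.5935 0.6275 0.629  0.6435 0.6945]
B 0.03 roll edges [0.5925 0.626  0.627  0.6425 0.689 ]
B -0.01 roll edges [0.688]
B -0.025 roll edges [0.6925]
[283. 237.]
[663. 206.]
```

View pics/w11.png

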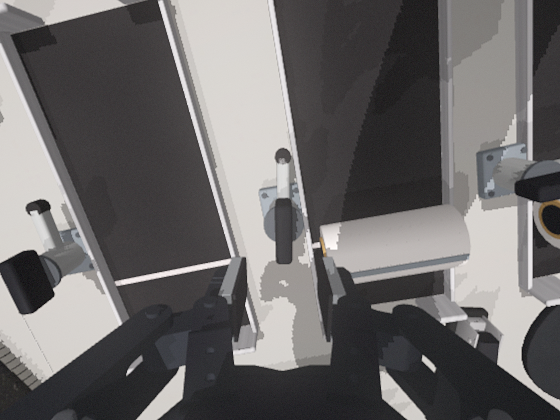

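Roll A is now centred at 0.620, on its line. The knob B bar, (285,198) to (284,262), is aligned with the jaws. I'll descend and grip.

Request:
{"op": "send_rows", "data": {
  "translation": [
    [-0.04, 0, 0.65],
    [-0.04, 0, 0.65],
    [0, 0, 0.65],
    [0, 0, 0.55],
    [0, 0, 0]
  ],
  "rotation": [
    [0, 0, 0],
    [0, 0, 0],
    [0, 0, 0],
    [0, 0, 0],
    [0, 0, 0]
  ],
  "grip": [34, 34, 34, 34, 34],
  "squeeze": 20
}}

```text
time: 48.0
eef_pos: [0.5699, -0.0672, 0.0283]
tcp_rot: [0.106, 0.994, 0.0, -0.002]
contact_force: [0.6, -0.0, -0.3]
opening: 0.401
```

Request:
{"op": "send_rows", "data": {
  "translation": [
    [0, 0, 0],
    [0, 0, 0],
    [0, 0, 0],
    [0, 0, 0],
    [0, 0, 0]
  ],
  "rotation": [
    [0, 0, 0],
    [0, 0, 0],
    [0, 0, 0],
    [0, 0, 0],
    [0, 0, 0]
  ],
  "grip": [24, 16, 8, 8, 8]
}}

```text
time: 48.62
eef_pos: [0.5727, -0.0665, 0.0319]
tcp_rot: [0.106, 0.994, 0.001, 0.001]
contact_force: [2.0, 6.3, 0.5]
opening: 0.129
```

```bash
python3 -c "
from h import *
st(); print(ctrl.get_state()['wrist_torque'])"
```

```text
t48.62 p [ 0.5727 -0.0665  0.0319] yaw 167.81 tilt [0.003  0.0017] F [2.  6.3 0.5] op 11.0 q6 -1.65
[ 0.74489321 -0.19674624 -0.03769281]
```

Request:
{"op": "send_rows", "data": {
  "translation": [
    [0, 0.03, 0],
    [0, 0, 0],
    [0, 0, 0],
    [0, 0, 0],
    [0, 0, 0]
  ],
  "rotation": [
    [0, 0, 0.5],
    [0, 0, 0.8],
    [0, 0, 0.9],
    [0, 0, 0.9],
    [0, 0, 0.9]
  ],
  "grip": [8, 8, 8, 8, 8]
}}

```text
time: 49.25
eef_pos: [0.5725, -0.0669, 0.0319]
tcp_rot: [0.278, 0.961, 0.0, 0.001]
contact_force: [0.9, 1.1, 1.6]
opening: 0.135
```

Request:
{"op": "send_rows", "data": {
  "translation": [
    [0, 0, 0],
    [0, 0, 0],
    [0, 0, 0],
    [0, 0, 0],
    [0, 0, 0]
  ],
  "rotation": [
    [0, 0, 0.9],
    [0, 0, 0.9],
    [0, 0, 0.9],
    [0, 0, 0.9],
    [0, 0, 0.9]
  ],
  "grip": [8, 8, 8, 8, 8]
}}

```text
time: 49.88
eef_pos: [0.5722, -0.0671, 0.0319]
tcp_rot: [0.46, 0.888, -0.0, 0.001]
contact_force: [-0.4, 0.5, 2.2]
opening: 0.138
```

Request:
{"op": "send_rows", "data": {
  "translation": [
    [0, 0, 0],
    [0, 0, 0],
    [0, 0, 0],
    [0, 0, 0],
    [0, 0, 0]
  ],
  "rotation": [
    [0, 0, 0.9],
    [0, 0, 0.9],
    [0, 0, 0.9],
    [0, 0, 0.9],
    [0, 0, 0.9]
  ],
  "grip": [8, 8, 8, 8, 8]
}}

```text
time: 50.5
eef_pos: [0.5718, -0.0673, 0.0319]
tcp_rot: [0.624, 0.781, -0.0, 0.0]
contact_force: [-2.2, -0.6, 2.4]
opening: 0.132
```

Request:
{"op": "send_rows", "data": {
  "translation": [
    [0, 0, 0],
    [0, 0, 0],
    [0, 0, 0],
    [0, 0, 0],
    [0, 0, 0]
  ],
  "rotation": [
    [0, 0, 0.9],
    [0, 0, 0.7],
    [0, 0, 0.4],
    [0, 0, 0.3],
    [0, 0, 0]
  ],
  "grip": [8, 8, 8, 8, 8]
}}

```text
time: 51.12
eef_pos: [0.5716, -0.0673, 0.0319]
tcp_rot: [0.699, 0.715, -0.001, 0.0]
contact_force: [-3.4, -0.7, 5.6]
opening: 0.134
```

```bash
python3 -c "
from h import *
st(); print(ctrl.get_state()['wrist_torque'])"
```

```text
t51.12 p [ 0.5716 -0.0673  0.0319] yaw 91.34 tilt [-0.0006 -0.0009] F [-3.4 -0.7  5.6] op 11.4 q6 -0.32
[-0.12142985  0.73539709 -0.00395227]
```

Request:
{"op": "send_rows", "data": {
  "translation": [
    [0, 0, 0],
    [0, 0, 0],
    [0, 0, 0]
  ],
  "rotation": [
    [0, 0, 0.4],
    [0, 0, 0.4],
    [0, 0, 0]
  ],
  "grip": [8, 8, 8]
}}

```text
time: 51.5
eef_pos: [0.5716, -0.0673, 0.0319]
tcp_rot: [0.723, 0.691, -0.001, 0.0]
contact_force: [-3.8, -0.8, 6.3]
opening: 0.131
```

```bash
python3 -c "
from h import *
st(); print(ctrl.get_state()['wrist_torque'])"
```

```text
t51.50 p [ 0.5716 -0.0673  0.0319] yaw 87.39 tilt [-0.0008 -0.0011] F [-3.8 -0.8  6.3] op 11.2 q6 -0.25
[-0.1077513   0.66380139  0.17181588]
```

Request:
{"op": "send_rows", "data": {
  "translation": [
    [0, 0, 0],
    [0, 0, 0],
    [0, 0, 0]
  ],
  "rotation": [
    [0, 0, 0.3],
    [0, 0, 0.3],
    [0, 0, 0]
  ],
  "grip": [8, 8, 8]
}}

```text
time: 51.88
eef_pos: [0.5716, -0.0673, 0.032]
tcp_rot: [0.739, 0.673, -0.001, 0.0]
contact_force: [-3.5, -0.9, 6.9]
opening: 0.134
```

```bash
python3 -c "
from h import *
st(); print(ctrl.get_state()['wrist_torque'])"
```

```text
t51.88 p [ 0.5716 -0.0673  0.032 ] yaw 84.65 tilt [-0.001  -0.0022] F [-3.5 -0.9  6.9] op 11.4 q6 -0.20
[-0.02034537  0.59907984  0.95704699]
```

Latch B is at its stop (0.96 N m). I'll release and go to knob C.

Request:
{"op": "send_rows", "data": {
  "translation": [
    [0, 0, 0],
    [0, 0, 0],
    [0, 0, 0],
    [0, 0, 0],
    [0, 0, 0]
  ],
  "rotation": [
    [0, 0, -0.4],
    [0, 0, 0],
    [0, 0, 0],
    [0, 0, 0],
    [0, 0, 0]
  ],
  "grip": [8, 12, 20, 30, 34]
}}

```text
time: 52.5
eef_pos: [0.5717, -0.0668, 0.0305]
tcp_rot: [0.729, 0.684, 0.0, -0.0]
contact_force: [-0.3, 0.0, -0.5]
opening: 0.4
```

Request:
{"op": "send_rows", "data": {
  "translation": [
    [0, 0, -0.3],
    [0, 0, -0.5],
    [0, 0, -0.8],
    [0, 0, -0.8],
    [0, 0, 0]
  ],
  "rotation": [
    [0, 0, 0],
    [0, 0, 0],
    [0, 0, 0],
    [0, 0, 0],
    [0, 0, 0]
  ],
  "grip": [36, 36, 36, 36, 36]
}}

```text
time: 53.12
eef_pos: [0.574, -0.0674, 0.1064]
tcp_rot: [0.729, 0.684, 0.002, 0.003]
contact_force: [-0.5, 0.4, -0.8]
opening: 0.422
```

```bash
python3 -c "
from h import *
st(); plan((.569,-.267,.105,172))"
```

```text
t53.12 p [ 0.574  -0.0674  0.1064] yaw 86.34 tilt [ 0.0066 -0.0019] F [-0.5  0.4 -0.8] op 36.0 q6 -0.23
(0.569, -0.267, 0.105, 172) T [[-0.37, 0.01, 0.0], [-0.37, -0.02, 0.0], [-0.37, -0.05, 0.0], [-0.36, -0.08, 0.0], [-0.35, -0.11, 0.0]] R [0.0, 0.0, -0.95] x 5
 T [[-0.34, -0.14, 0.0], [-0.33, -0.16, 0.0], [-0.32, -0.19, 0.0], [-0.3, -0.22, 0.0], [-0.28, -0.24, 0.0]] R [0.0, 0.0, -0.95] x 5
 T [[-0.26, -0.26, 0.0], [-0.24, -0.28, 0.0], [-0.21, -0.3, 0.0], [-0.19, -0.32, 0.0], [-0.16, -0.33, 0.0]] R [0.0, 0.0, -0.95] x 5
 T [[-0.13, -0.35, 0.0], [-0.1, -0.35, 0.0], [-0.07, -0.36, 0.0]] R [0.0, 0.0, -0.95] x 3
```

Request:
{"op": "send_rows", "data": {
  "translation": [
    [-0.37, 0, 0],
    [-0.37, -0.02, 0],
    [-0.37, -0.05, 0],
    [-0.36, -0.08, 0],
    [-0.35, -0.11, 0]
  ],
  "rotation": [
    [0, 0, -0.95],
    [0, 0, -0.95],
    [0, 0, -0.95],
    [0, 0, -0.95],
    [0, 0, -0.95]
  ],
  "grip": [36, 36, 36, 36, 36]
}}

```text
time: 53.75
eef_pos: [0.5688, -0.1224, 0.1017]
tcp_rot: [0.572, 0.82, -0.0, -0.001]
contact_force: [-0.3, -1.0, 0.2]
opening: 0.426
```

Request:
{"op": "send_rows", "data": {
  "translation": [
    [-0.34, -0.14, 0],
    [-0.33, -0.16, 0],
    [-0.32, -0.19, 0],
    [-0.3, -0.22, 0],
    [-0.28, -0.24, 0]
  ],
  "rotation": [
    [0, 0, -0.95],
    [0, 0, -0.95],
    [0, 0, -0.95],
    [0, 0, -0.95],
    [0, 0, -0.95]
  ],
  "grip": [36, 36, 36, 36, 36]
}}

```text
time: 54.38
eef_pos: [0.5673, -0.1777, 0.1017]
tcp_rot: [0.391, 0.92, 0.0, -0.001]
contact_force: [0.1, 0.0, 0.3]
opening: 0.418
```

Request:
{"op": "send_rows", "data": {
  "translation": [
    [-0.26, -0.26, 0],
    [-0.24, -0.28, 0],
    [-0.21, -0.3, 0],
    [-0.19, -0.32, 0],
    [-0.16, -0.33, 0]
  ],
  "rotation": [
    [0, 0, -0.95],
    [0, 0, -0.95],
    [0, 0, -0.95],
    [0, 0, -0.95],
    [0, 0, -0.95]
  ],
  "grip": [36, 36, 36, 36, 36]
}}

```text
time: 55.0
eef_pos: [0.5661, -0.2329, 0.1017]
tcp_rot: [0.193, 0.981, 0.0, -0.001]
contact_force: [0.2, -0.2, 0.5]
opening: 0.422
```

Request:
{"op": "send_rows", "data": {
  "translation": [
    [-0.13, -0.35, 0],
    [-0.1, -0.35, 0],
    [-0.07, -0.36, 0],
    [0, 0, 0],
    [0, 0, 0]
  ],
  "rotation": [
    [0, 0, -0.95],
    [0, 0, -0.95],
    [0, 0, -0.95],
    [0, 0, 0],
    [0, 0, 0]
  ],
  "grip": [36, 36, 36, 36, 36]
}}

```text
time: 55.62
eef_pos: [0.5653, -0.2655, 0.1021]
tcp_rot: [0.072, 0.997, 0.0, -0.0]
contact_force: [0.1, -0.3, -0.4]
opening: 0.425
```

```bash
python3 - <<'E'
from h import *
st(); check(); c=cam("wrist"); print(proj(c,(.569,-.267,.076)).round())
cv2.imwrite("pics/w12.png",c[0])
E
```

```text
t55.62 p [ 0.5653 -0.2655  0.1021] yaw 171.76 tilt [-0.0008  0.0008] F [ 0.1 -0.3 -0.4] op 36.3 q6 -2.03
A 0.25 roll edges [0.592  0.6465 0.691 ]
A 0.21 roll edges [0.593  0.6475 0.6875 0.697 ]
A 0.17 roll edges [0.57   0.5835 0.5935 0.6485 0.6915]
B 0.05 roll edges [0.573  0.6285 0.6895]
B 0.03 roll edges [0.5735 0.6285 0.686 ]
B -0.01 roll edges [0.579  0.63   0.6845]
B -0.025 roll edges [0.5695 0.576  0.579  0.63   0.687 ]
[281. 241.]
```

View pics/w12.png

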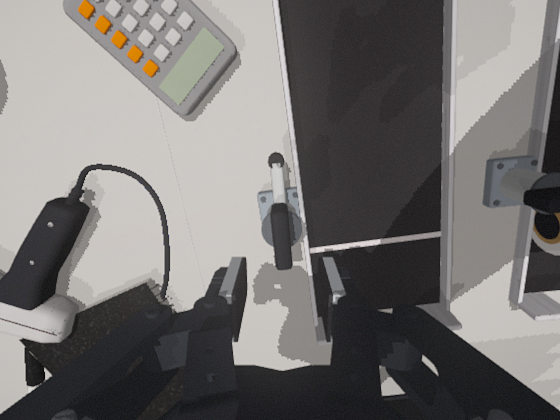

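Knob C is centred under the jaws, but the numeric check shows roll B has been knocked back. It is now at x ≈ 0.601, slightly skewed, resting by latch arm B. I'll fix roll B first by pushing beside the arm tip with the jaws offset 15 mm to the left, then do latch C.

```bash
python3 - <<'E'
from h import *
plan((.535,.0305,.11,177.7),(.535,.0305,-.013,177.7))
E
```

```text
(0.535, 0.0305, 0.11, 177.7) T [[0.22, 0.87, -0.02], [0.21, 0.88, -0.02], [0.2, 0.88, -0.02], [0.19, 0.88, -0.02], [0.19, 0.88, -0.02]] R [0.0, -0.0, -0.11] x 5
 T [[0.18, 0.88, -0.02], [0.17, 0.89, -0.02], [0.16, 0.89, -0.02], [0.15, 0.89, -0.02], [0.14, 0.89, -0.02]] R [0.0, -0.0, -0.11] x 5
 T [[0.13, 0.89, -0.02]] R [0.0, -0.0, -0.11] x 1
(0.535, 0.0305, -0.013, 177.7) T [[0.0, -0.0, 0.81], [0.0, -0.0, 0.81], [0.0, -0.0, 0.81], [0.0, -0.0, 0.81], [0.0, -0.0, 0.81]] R [0.0, -0.0, 0.01] x 5
```

Request:
{"op": "send_rows", "data": {
  "translation": [
    [0.22, 0.87, -0.02],
    [0.21, 0.88, -0.02],
    [0.2, 0.88, -0.02],
    [0.19, 0.88, -0.02],
    [0.19, 0.88, -0.02]
  ],
  "rotation": [
    [0, 0, -0.11],
    [0, 0, -0.11],
    [0, 0, -0.11],
    [0, 0, -0.11],
    [0, 0, -0.11]
  ],
  "grip": [30, 30, 30, 30, 30]
}}

```text
time: 56.35
eef_pos: [0.5511, -0.1286, 0.1058]
tcp_rot: [0.046, 0.999, 0.0, -0.0]
contact_force: [-0.8, -0.8, -0.6]
opening: 0.352
```

Request:
{"op": "send_rows", "data": {
  "translation": [
    [0.18, 0.88, -0.02],
    [0.17, 0.89, -0.02],
    [0.16, 0.89, -0.02],
    [0.15, 0.89, -0.02],
    [0.14, 0.89, -0.02]
  ],
  "rotation": [
    [0, 0, -0.11],
    [0, 0, -0.11],
    [0, 0, -0.11],
    [0, 0, -0.11],
    [0, 0, -0.11]
  ],
  "grip": [30, 30, 30, 30, 30]
}}

```text
time: 56.98
eef_pos: [0.5367, 0.0058, 0.1088]
tcp_rot: [0.022, 1.0, 0.0, -0.0]
contact_force: [0.6, 0.0, 0.1]
opening: 0.348
```

Request:
{"op": "send_rows", "data": {
  "translation": [
    [0.13, 0.89, -0.02],
    [0, 0, 0],
    [0, 0, 0]
  ],
  "rotation": [
    [0, 0, -0.11],
    [0, 0, 0],
    [0, 0, 0]
  ],
  "grip": [30, 30, 30]
}}

```text
time: 57.35
eef_pos: [0.5348, 0.0305, 0.1094]
tcp_rot: [0.018, 1.0, -0.0, 0.0]
contact_force: [-0.3, -0.3, 0.7]
opening: 0.353
```

```bash
python3 - <<'E'
from h import *
st(); check(); plan((.535,.0305,-.013,177.7))
E
```

```text
t57.35 p [0.5348 0.0305 0.1094] yaw 177.95 tilt [ 0.0002 -0.0003] F [-0.3 -0.3  0.7] op 30.2 q6 -1.67
A 0.25 roll edges [0.592  0.6465 0.6915]
A 0.21 roll edges [0.593  0.6475 0.6875 0.6965]
A 0.17 roll edges [0.5705 0.583  0.5935 0.6485 0.692 ]
B 0.05 roll edges [0.608  0.6275 0.694 ]
B 0.03 roll edges [0.605  0.6275 0.689 ]
B -0.01 roll edges [0.605  0.6295 0.6845]
B -0.025 roll edges [0.54   0.5475 0.5655 0.63   0.6875]
(0.535, 0.0305, -0.013, 177.7) T [[0.0, 0.0, 0.82], [0.0, 0.0, 0.82], [0.0, 0.0, 0.82], [0.0, 0.0, 0.82], [0.0, 0.0, 0.82]] R [-0.0, 0.0, 0.01] x 5
```

Request:
{"op": "send_rows", "data": {
  "translation": [
    [0, 0, 0.82],
    [0, 0, 0.82],
    [0, 0, 0.82],
    [0, 0, 0.82],
    [0, 0, 0.82]
  ],
  "rotation": [
    [0, 0, 0.01],
    [0, 0, 0.01],
    [0, 0, 0.01],
    [0, 0, 0.01],
    [0, 0, 0.01]
  ],
  "grip": [30, 30, 30, 30, 30]
}}

```text
time: 58.02
eef_pos: [0.5354, 0.029, -0.0144]
tcp_rot: [0.021, 1.0, -0.0, 0.0]
contact_force: [0.1, -0.2, -0.8]
opening: 0.351
```

Request:
{"op": "send_rows", "data": {
  "translation": [
    [0, 0, 0],
    [-0.2, 0, 0],
    [-0.2, 0, 0],
    [-0.2, 0, 0],
    [-0.2, 0, 0]
  ],
  "rotation": [
    [0, 0, 0],
    [0, 0, 0],
    [0, 0, 0],
    [0, 0, 0],
    [0, 0, 0]
  ],
  "grip": [30, 30, 30, 30, 30]
}}

```text
time: 58.65
eef_pos: [0.5601, 0.0289, -0.0131]
tcp_rot: [0.021, 1.0, -0.0, 0.001]
contact_force: [0.4, 0.0, 0.6]
opening: 0.354
```

Request:
{"op": "send_rows", "data": {
  "translation": [
    [-0.1, 0, 0],
    [-0.1, 0, 0],
    [-0.08, 0, 0],
    [-0.08, 0, 0],
    [-0.08, 0, 0]
  ],
  "rotation": [
    [0, 0, 0],
    [0, 0, 0],
    [0, 0, 0],
    [0, 0, 0],
    [0, 0, 0]
  ],
  "grip": [30, 30, 30, 30, 30]
}}

```text
time: 59.28
eef_pos: [0.5724, 0.0284, -0.0137]
tcp_rot: [0.021, 1.0, 0.0, -0.0]
contact_force: [0.3, 0.8, 0.2]
opening: 0.353
```

Request:
{"op": "send_rows", "data": {
  "translation": [
    [-0.08, 0, 0],
    [-0.06, 0, 0],
    [-0.06, 0, 0],
    [-0.04, 0, 0],
    [0, 0, 0]
  ],
  "rotation": [
    [0, 0, 0],
    [0, 0, 0],
    [0, 0, 0],
    [0, 0, 0],
    [0, 0, 0]
  ],
  "grip": [30, 30, 30, 30, 30]
}}

```text
time: 59.9
eef_pos: [0.5797, 0.0281, -0.0136]
tcp_rot: [0.021, 1.0, -0.0, 0.0]
contact_force: [0.1, 0.3, -0.2]
opening: 0.353
```

Request:
{"op": "send_rows", "data": {
  "translation": [
    [-0.02, 0, 0],
    [0, 0, 0],
    [0.2, 0, 0],
    [0.7, 0, 0],
    [0.9, 0, 0]
  ],
  "rotation": [
    [0, 0, 0],
    [0, 0, 0],
    [0, 0, 0],
    [0, 0, 0],
    [0, 0, 0]
  ],
  "grip": [30, 30, 30, 30, 30]
}}

```text
time: 60.52
eef_pos: [0.5256, 0.0303, -0.0136]
tcp_rot: [0.021, 1.0, -0.0, 0.0]
contact_force: [-0.1, -0.9, 0.0]
opening: 0.348
```

Request:
{"op": "send_rows", "data": {
  "translation": [
    [0.5, 0, 0],
    [0, 0, -0.9],
    [0, 0, -0.9],
    [0, 0, -0.9],
    [0, 0, -0.9]
  ],
  "rotation": [
    [0, 0, 0],
    [0, 0, 0],
    [0, 0, 0],
    [0, 0, 0],
    [0, 0, 0]
  ],
  "grip": [30, 36, 36, 36, 36]
}}

```text
time: 61.15
eef_pos: [0.5112, 0.0309, 0.0954]
tcp_rot: [0.021, 1.0, -0.0, 0.0]
contact_force: [0.7, 0.1, 0.2]
opening: 0.419
```

```bash
python3 - <<'E'
from h import *
st(); check(); plan((.5685,-.2655,.103,174.5))
E
```

```text
t61.15 p [0.5112 0.0309 0.0954] yaw 177.63 tilt [ 0.0007 -0.0001] F [0.7 0.1 0.2] op 35.8 q6 -1.67
A 0.25 roll edges [0.5925 0.6465 0.691 ]
A 0.21 roll edges [0.593  0.6475 0.6875 0.6965]
A 0.17 roll edges [0.5705 0.583  0.594  0.6485 0.6915]
B 0.05 roll edges [0.594  0.644  0.6915]
B 0.03 roll edges [0.594  0.632  0.635  0.6445 0.689 ]
B -0.01 roll edges [0.5945 0.646  0.6845]
B -0.025 roll edges [0.5115 0.5185 0.5655 0.577  0.592  0.6465 0.6875]
(0.5685, -0.2655, 0.103, 174.5) T [[-0.2, -0.89, -0.01], [-0.21, -0.89, -0.01], [-0.21, -0.89, -0.01], [-0.22, -0.89, -0.01], [-0.22, -0.89, -0.01]] R [-0.0, 0.01, 0.06] x 5
 T [[-0.23, -0.88, -0.01], [-0.23, -0.88, -0.01], [-0.23, -0.88, -0.01], [-0.24, -0.88, -0.01], [-0.24, -0.88, -0.01]] R [-0.0, 0.01, 0.06] x 5
 T [[-0.25, -0.88, -0.01]] R [-0.0, 0.01, 0.06] x 1
```

Roll B is back at x ≈ 0.618, but the edges suggest it may be skewed. I'll quantify that before choosing a remedy.

```bash
cat >> h.py <<'E'
def fit(lane,th=130,save=None):
    t=cam("top"); yaw,xm,ym=(.02,.6190,.212) if lane=="A" else (-.0405,.6164,.0122)
    F=[];B=[]
    for o in np.arange(-.048,.049,.002):
        x,v=prof(t,ym+o,yaw,xm,.55,.68,.027); e=edges(x,v,th); e=e[(e>.57)&(e<.67)]
        if len(e)>=2: F.append((o,e[-1])); B.append((o,e[0]))
    for n,P in(("front",F),("back",B)):
        P=np.array(P); m=np.abs(P[:,1]-np.median(P[:,1]))<.005; k=np.polyfit(P[m,0],P[m,1],1); print(lane,n,"x at middle %.4f slope %.4f n %d"%(k[1],k[0],m.sum()),"lane slope",-yaw)
E
python3 - <<'E'
from h import *
fit("A");fit("B")
E
```

```text
A front x at middle 0.6473 slope -0.0293 n 49 lane slope -0.02
A back x at middle 0.5930 slope -0.0198 n 41 lane slope -0.02
B front x at middle 0.6453 slope -0.0432 n 49 lane slope 0.0405
B back x at middle 0.5942 slope -0.0043 n 39 lane slope 0.0405
```

Roll B is skewed about 4.8° from the lane, because it keeps its heading while rolling. The remedy is to roll it lightly against the two far cheeks, which squares it, and then roll it back to the line from the front.

```bash
python3 - <<'E'
from h import *
plan((.548,.0302,.0954,177.7),(.548,.0302,-.0137,177.7))
t=cam("top"); t0=(cv2.imread("pics/top0.png"),t[1],t[2]); g=cv2.cvtColor(t0[0],cv2.COLOR_BGR2GRAY)
# stapler: dark blob beyond the lanes
m=(g<70).astype(np.uint8); n,l,s,ce=cv2.connectedComponentsWithStats(m)
k=l[150,238]; print(s[k], [ray(t0,(u,v),.03).round(3)[:2] for u,v in((s[k][0],s[k][1]),(s[k][0]+s[k][2],s[k][1]+s[k][3]))])
E
```

```text
(0.548, 0.0302, 0.0954, 177.7) T [[-0.59, 0.02, 0.01], [-0.59, 0.02, 0.01]] R [-0.0, 0.02, -0.01] x 2
(0.548, 0.0302, -0.0137, 177.7) T [[0.0, -0.0, 0.73], [0.0, -0.0, 0.73], [0.0, -0.0, 0.73], [0.0, -0.0, 0.73], [0.0, -0.0, 0.73]] R [-0.0, 0.0, 0.0] x 5
[231 127  17  39 313] [array([0.858, 0.103]), array([0.726, 0.042])]
```

Request:
{"op": "send_rows", "data": {
  "translation": [
    [-0.6, 0.02, 0],
    [-0.6, 0.02, 0],
    [0, 0, 0.73],
    [0, 0, 0.73],
    [0, 0, 0.73]
  ],
  "rotation": [
    [0, 0, 0],
    [0, 0, 0],
    [0, 0, 0],
    [0, 0, 0],
    [0, 0, 0]
  ],
  "grip": [30, 30, 30, 30, 30]
}}

```text
time: 61.98
eef_pos: [0.5457, 0.0308, 0.0258]
tcp_rot: [0.021, 1.0, 0.0, -0.002]
contact_force: [0.0, -0.3, 0.3]
opening: 0.349
```

Request:
{"op": "send_rows", "data": {
  "translation": [
    [0, 0, 0.73],
    [0, 0, 0.73],
    [0, 0, 0],
    [-0.2, 0, 0],
    [-0.2, 0, 0]
  ],
  "rotation": [
    [0, 0, 0],
    [0, 0, 0],
    [0, 0, 0],
    [0, 0, 0],
    [0, 0, 0]
  ],
  "grip": [30, 30, 30, 30, 30]
}}

```text
time: 62.6
eef_pos: [0.5606, 0.03, -0.0142]
tcp_rot: [0.021, 1.0, -0.0, 0.001]
contact_force: [1.8, 0.6, 0.5]
opening: 0.351
```

Request:
{"op": "send_rows", "data": {
  "translation": [
    [-0.2, 0, 0],
    [-0.2, 0, 0],
    [-0.2, 0, 0],
    [-0.2, 0, 0],
    [-0.2, 0, 0]
  ],
  "rotation": [
    [0, 0, 0],
    [0, 0, 0],
    [0, 0, 0],
    [0, 0, 0],
    [0, 0, 0]
  ],
  "grip": [30, 30, 30, 30, 30]
}}

```text
time: 63.22
eef_pos: [0.5896, 0.0289, -0.0152]
tcp_rot: [0.021, 1.0, -0.0, -0.0]
contact_force: [0.8, -0.0, 0.0]
opening: 0.35
```

Request:
{"op": "send_rows", "data": {
  "translation": [
    [-0.2, 0, 0],
    [-0.2, 0, 0],
    [-0.2, 0, 0],
    [-0.15, 0, 0],
    [-0.1, 0, 0]
  ],
  "rotation": [
    [0, 0, 0],
    [0, 0, 0],
    [0, 0, 0],
    [0, 0, 0],
    [0, 0, 0]
  ],
  "grip": [30, 30, 30, 30, 30]
}}

```text
time: 63.85
eef_pos: [0.615, 0.0278, -0.0152]
tcp_rot: [0.021, 1.0, 0.0, 0.0]
contact_force: [0.4, 0.6, 0.2]
opening: 0.351
```

Request:
{"op": "send_rows", "data": {
  "translation": [
    [-0.08, 0, 0],
    [-0.08, 0, 0],
    [-0.08, 0, 0],
    [-0.06, 0, 0],
    [-0.06, 0, 0]
  ],
  "rotation": [
    [0, 0, 0],
    [0, 0, 0],
    [0, 0, 0],
    [0, 0, 0],
    [0, 0, 0]
  ],
  "grip": [30, 30, 30, 30, 30]
}}

```text
time: 64.47
eef_pos: [0.6251, 0.0276, -0.0153]
tcp_rot: [0.021, 1.0, 0.0, -0.001]
contact_force: [-0.5, 0.6, 1.6]
opening: 0.354
```

Request:
{"op": "send_rows", "data": {
  "translation": [
    [-0.04, 0, 0],
    [-0.03, 0, 0],
    [0, 0, 0]
  ],
  "rotation": [
    [0, 0, 0],
    [0, 0, 0],
    [0, 0, 0]
  ],
  "grip": [30, 30, 30]
}}

```text
time: 64.85
eef_pos: [0.6276, 0.0274, -0.0152]
tcp_rot: [0.021, 1.0, 0.0, 0.0]
contact_force: [-1.1, 0.7, -0.2]
opening: 0.353
```

Request:
{"op": "send_rows", "data": {
  "translation": [
    [-0.03, 0, 0],
    [-0.03, 0, 0],
    [0, 0, 0]
  ],
  "rotation": [
    [0, 0, 0],
    [0, 0, 0],
    [0, 0, 0]
  ],
  "grip": [30, 30, 30]
}}

```text
time: 65.22
eef_pos: [0.6284, 0.0274, -0.0152]
tcp_rot: [0.021, 1.0, 0.0, -0.001]
contact_force: [-4.9, 1.5, 3.4]
opening: 0.347
```

Request:
{"op": "send_rows", "data": {
  "translation": [
    [-0.03, 0, 0],
    [-0.03, 0, 0],
    [0, 0, 0]
  ],
  "rotation": [
    [0, 0, 0],
    [0, 0, 0],
    [0, 0, 0]
  ],
  "grip": [30, 30, 30]
}}

```text
time: 65.6
eef_pos: [0.6282, 0.0274, -0.0153]
tcp_rot: [0.02, 1.0, 0.0, -0.004]
contact_force: [-9.9, 0.3, 8.1]
opening: 0.352
```

Both cheeks are in contact, with the force rising at TCP x = 0.628 as predicted. I'll back off, rise, and check the angle.

Request:
{"op": "send_rows", "data": {
  "translation": [
    [0.15, 0, 0],
    [0.3, 0, 0],
    [0.8, 0, 0],
    [0.9, 0, 0],
    [0.4, 0, -0.5]
  ],
  "rotation": [
    [0, 0, 0],
    [0, 0, 0],
    [0, 0, 0],
    [0, 0, 0],
    [0, 0, 0]
  ],
  "grip": [30, 30, 30, 30, 30]
}}

```text
time: 66.22
eef_pos: [0.5519, 0.0305, -0.0017]
tcp_rot: [0.021, 1.0, 0.0, -0.002]
contact_force: [-0.7, -0.2, 0.5]
opening: 0.35
```

Request:
{"op": "send_rows", "data": {
  "translation": [
    [0.3, 0, -0.9],
    [0, 0, -0.9],
    [0, 0, -0.9],
    [0, 0, -0.9],
    [0, 0, 0]
  ],
  "rotation": [
    [0, 0, 0],
    [0, 0, 0],
    [0, 0, 0],
    [0, 0, 0],
    [0, 0, 0]
  ],
  "grip": [20, 8, 8, 8, 8]
}}

```text
time: 66.85
eef_pos: [0.5478, 0.0303, 0.1104]
tcp_rot: [0.021, 1.0, -0.0, 0.003]
contact_force: [0.0, -0.4, -0.0]
opening: 0.095
```

```bash
python3 - <<'E'
from h import *
st(); t=cam("top")
for lane,yaw,xm,ym in(("B",-.0405,.6164,.0122),):
    P=[]
    for o in np.arange(-.048,.049,.008):
        x,v=prof(t,ym+o,yaw,xm,.60,.72,.027); print(round(o,3),edges(x,v,130))
plan((.64,.012,.115,177.7),(.717,.0081,.11,177.7),(.717,.0081,-.012,177.7))
E
```

```text
t66.85 p [0.5478 0.0303 0.1104] yaw 177.62 tilt [ 0.0069 -0.001 ] F [ 0.  -0.4 -0. ] op 8.1 q6 -1.66
-0.048 [0.6065 0.616  0.634 ]
-0.04 [0.6075 0.616  0.634 ]
-0.032 [0.608  0.6155 0.6345]
-0.024 [0.6355]
-0.016 [0.6365]
-0.008 [0.637]
0.0 [0.6375]
0.008 [0.6405]
0.016 [0.641]
0.024 [0.6415]
0.032 [0.642]
0.04 [0.642]
0.048 [0.6425]
(0.64, 0.012, 0.115, 177.7) T [[-0.79, -0.12, -0.05], [-0.79, -0.12, -0.05], [-0.79, -0.12, -0.05], [-0.79, -0.12, -0.05]] R [-0.0, 0.01, -0.0] x 4
(0.717, 0.0081, 0.11, 177.7) T [[-0.85, -0.01, 0.05], [-0.85, -0.01, 0.05], [-0.85, -0.01, 0.05]] R [-0.0, -0.0, -0.01] x 3
(0.717, 0.0081, -0.012, 177.7) T [[-0.0, -0.0, 0.81], [-0.0, -0.0, 0.81], [-0.0, -0.0, 0.81], [-0.0, -0.0, 0.81], [-0.0, -0.0, 0.81]] R [-0.0, -0.0, 0.0] x 5
```

Request:
{"op": "send_rows", "data": {
  "translation": [
    [-0.79, -0.12, -0.05],
    [-0.79, -0.12, -0.05],
    [-0.79, -0.12, -0.05],
    [-0.79, -0.12, -0.05],
    [-0.85, 0, 0.05]
  ],
  "rotation": [
    [0, 0, 0],
    [0, 0, 0],
    [0, 0, 0],
    [0, 0, 0],
    [0, 0, 0]
  ],
  "grip": [8, 8, 8, 8, 8]
}}

```text
time: 67.53
eef_pos: [0.6651, 0.0111, 0.1098]
tcp_rot: [0.021, 1.0, 0.0, -0.001]
contact_force: [-0.2, -0.3, -0.3]
opening: 0.094
```

Request:
{"op": "send_rows", "data": {
  "translation": [
    [-0.85, 0, 0.05],
    [-0.85, 0, 0.05],
    [0, 0, 0],
    [0, 0, 0],
    [0, 0, 0]
  ],
  "rotation": [
    [0, 0, 0],
    [0, 0, 0],
    [0, 0, 0],
    [0, 0, 0],
    [0, 0, 0]
  ],
  "grip": [8, 8, 8, 8, 8]
}}

```text
time: 68.15
eef_pos: [0.7152, 0.0094, 0.1087]
tcp_rot: [0.021, 1.0, 0.0, -0.001]
contact_force: [-0.3, 0.6, 0.7]
opening: 0.091
```

```bash
python3 - <<'E'
from h import *
st(); c=cam("wrist"); print(c[2][:3,3])
g=cv2.cvtColor(c[0],cv2.COLOR_BGR2GRAY)
# roll rear silhouette seen by wrist camera, plane z=.027
for o in np.arange(-.048,.049,.008):
    x,v=prof(c,.0122+o,-.0405,.6164,.56,.72,.027); print(round(o,3),edges(x,v,120))
cv2.imwrite("pics/w13.png",c[0])
plan((.717,.0081,-.012,177.7))
E
```

```text
t68.15 p [0.7152 0.0094 0.1087] yaw 177.64 tilt [-0.0013  0.0001] F [-0.3  0.6  0.7] op 7.8 q6 -1.66
[0.63734242 0.01210688 0.27817765]
-0.048 [0.5645 0.574  0.6135 0.6185 0.635 ]
-0.04 [0.5645 0.5745 0.6135 0.619  0.6355]
-0.032 [0.614  0.619  0.636  0.6905 0.6925]
-0.024 [0.6145 0.6195 0.636 ]
-0.016 [0.6145 0.62   0.6365]
-0.008 [0.615 0.62  0.637]
0.0 [0.6155 0.6205 0.637 ]
0.008 [0.616  0.621  0.6375]
0.016 [0.616 0.621 0.638]
0.024 [0.6165 0.6215 0.6385]
0.032 [0.617  0.622  0.6395 0.6935 0.6945]
0.04 [0.6175 0.6215 0.64   0.693  0.6955]
0.048 [0.618  0.622  0.6405 0.6935 0.6955]
(0.717, 0.0081, -0.012, 177.7) T [[-0.01, -0.01, 0.81], [-0.01, -0.01, 0.81], [-0.01, -0.01, 0.81], [-0.01, -0.01, 0.81], [-0.01, -0.01, 0.81]] R [0.0, -0.0, -0.0] x 5
```

From the wrist view, the roll B rear edge slope is 0.057 and the line slope is 0.042, so the roll is within 1° of square. Now I descend in front of it and roll it back gently.

Request:
{"op": "send_rows", "data": {
  "translation": [
    [-0.01, -0.01, 0.81],
    [-0.01, -0.01, 0.81],
    [-0.01, -0.01, 0.81],
    [-0.01, -0.01, 0.81],
    [-0.01, -0.01, 0.81]
  ],
  "rotation": [
    [0, 0, 0],
    [0, 0, 0],
    [0, 0, 0],
    [0, 0, 0],
    [0, 0, 0]
  ],
  "grip": [8, 8, 8, 8, 8]
}}

```text
time: 68.82
eef_pos: [0.7175, 0.0077, -0.0141]
tcp_rot: [0.021, 1.0, 0.0, -0.0]
contact_force: [0.4, 0.4, 0.7]
opening: 0.095
```

Request:
{"op": "send_rows", "data": {
  "translation": [
    [0, 0, 0],
    [0.1, 0, 0],
    [0.15, 0, 0],
    [0.15, 0, 0],
    [0.15, 0, 0]
  ],
  "rotation": [
    [0, 0, 0],
    [0, 0, 0],
    [0, 0, 0],
    [0, 0, 0],
    [0, 0, 0]
  ],
  "grip": [8, 8, 8, 8, 8]
}}

```text
time: 69.45
eef_pos: [0.7015, 0.0083, -0.0112]
tcp_rot: [0.021, 1.0, -0.0, 0.001]
contact_force: [0.2, -0.5, -0.4]
opening: 0.088
```

Request:
{"op": "send_rows", "data": {
  "translation": [
    [0.15, 0, 0],
    [0.15, 0, 0],
    [0.15, 0, 0],
    [0.15, 0, 0],
    [0.15, 0, 0]
  ],
  "rotation": [
    [0, 0, 0],
    [0, 0, 0],
    [0, 0, 0],
    [0, 0, 0],
    [0, 0, 0]
  ],
  "grip": [8, 8, 8, 8, 8]
}}

```text
time: 70.08
eef_pos: [0.6785, 0.0093, -0.0122]
tcp_rot: [0.021, 1.0, -0.0, -0.0]
contact_force: [0.2, -0.3, 0.6]
opening: 0.091
```

Request:
{"op": "send_rows", "data": {
  "translation": [
    [0.15, 0, 0],
    [0.15, 0, 0],
    [0.1, 0, 0],
    [0.1, 0, 0],
    [0.08, 0, 0]
  ],
  "rotation": [
    [0, 0, 0],
    [0, 0, 0],
    [0, 0, 0],
    [0, 0, 0],
    [0, 0, 0]
  ],
  "grip": [8, 8, 8, 8, 8]
}}

```text
time: 70.7
eef_pos: [0.6613, 0.01, -0.0121]
tcp_rot: [0.021, 1.0, -0.0, 0.0]
contact_force: [1.0, -0.5, 0.3]
opening: 0.095
```

Request:
{"op": "send_rows", "data": {
  "translation": [
    [0.08, 0, 0],
    [0.07, 0, 0],
    [0.06, 0, 0],
    [0.04, 0, 0],
    [0, 0, 0]
  ],
  "rotation": [
    [0, 0, 0],
    [0, 0, 0],
    [0, 0, 0],
    [0, 0, 0],
    [0, 0, 0]
  ],
  "grip": [8, 8, 8, 8, 8]
}}

```text
time: 71.32
eef_pos: [0.6537, 0.0103, -0.0122]
tcp_rot: [0.021, 1.0, 0.0, -0.0]
contact_force: [-0.5, 0.3, 0.5]
opening: 0.096
```

Request:
{"op": "send_rows", "data": {
  "translation": [
    [-0.1, 0, 0],
    [-0.4, 0, 0],
    [-0.5, 0, -0.6],
    [0, 0, -0.9],
    [0, 0, -0.9]
  ],
  "rotation": [
    [0, 0, 0],
    [0, 0, 0],
    [0, 0, 0],
    [0, 0, 0],
    [0, 0, 0]
  ],
  "grip": [8, 8, 8, 8, 8]
}}

```text
time: 71.95
eef_pos: [0.6848, 0.009, 0.0605]
tcp_rot: [0.021, 1.0, -0.0, 0.0]
contact_force: [0.1, -0.1, 1.4]
opening: 0.09
```

Request:
{"op": "send_rows", "data": {
  "translation": [
    [0, 0, -0.9],
    [0, 0, -0.9],
    [0, 0, 0]
  ],
  "rotation": [
    [0, 0, 0],
    [0, 0, 0],
    [0, 0, 0]
  ],
  "grip": [36, 36, 36]
}}

```text
time: 72.32
eef_pos: [0.6866, 0.0088, 0.1173]
tcp_rot: [0.021, 1.0, -0.0, 0.003]
contact_force: [1.0, -0.1, 0.1]
opening: 0.424
```

```bash
python3 - <<'E'
from h import *
st(); c=cam("wrist"); print(c[2][:3,3])
for o in np.arange(-.048,.049,.008):
    x,v=prof(c,.0122+o,-.0405,.6164,.56,.70,.027); print(round(o,3),edges(x,v,120))
plan((.60,-.10,.115,177),(.5685,-.2655,.105,174.5))
E
```

```text
t72.33 p [0.6866 0.0088 0.1173] yaw 177.63 tilt [ 0.0068 -0.0009] F [ 1.  -0.1  0.1] op 36.2 q6 -1.66
[0.6074135  0.01165864 0.28609778]
-0.048 [0.565  0.575  0.5845 0.6385 0.6815]
-0.04 [0.565  0.5755 0.585  0.6385 0.6815]
-0.032 [0.585  0.639  0.682  0.691  0.6935]
-0.024 [0.5855 0.6395 0.682 ]
-0.016 [0.586  0.6395 0.6825]
-0.008 [0.586 0.64  0.683]
0.0 [0.5865 0.6405 0.683 ]
0.008 [0.587  0.6405 0.6835]
0.016 [0.587 0.641 0.684]
0.024 [0.5875 0.6415 0.685 ]
0.032 [0.588  0.6185 0.6255 0.6415 0.693 ]
0.04 [0.589  0.619  0.626  0.642  0.6965]
0.048 [0.5895 0.619  0.6265 0.6425 0.6965]
(0.6, -0.1, 0.115, 177) T [[0.54, -0.75, -0.0], [0.54, -0.75, -0.0], [0.53, -0.75, -0.0], [0.53, -0.75, -0.0], [0.53, -0.75, 0.0]] R [-0.0, 0.01, 0.03] x 5
(0.5685, -0.2655, 0.105, 174.5) T [[0.11, -0.8, 0.05], [0.1, -0.8, 0.05], [0.1, -0.8, 0.05], [0.09, -0.8, 0.05], [0.09, -0.8, 0.05]] R [-0.0, -0.0, 0.07] x 5
 T [[0.08, -0.8, 0.05], [0.08, -0.8, 0.05]] R [-0.0, -0.0, 0.07] x 2
```

Roll B is now square (slope 0.045 against 0.042) but its centre is at 0.6135, about 3 mm behind the line. I'll make one small nudge from behind, beside the latch arm.

```bash
python3 - <<'E'
from h import *
plan((.545,.0302,.11,177.7),(.545,.0302,-.0137,177.7))
E
```

```text
(0.545, 0.0302, 0.11, 177.7) T [[0.78, 0.09, 0.03], [0.78, 0.09, 0.03], [0.78, 0.09, 0.03], [0.78, 0.09, 0.03], [0.78, 0.09, 0.03]] R [-0.0, 0.01, -0.0] x 5
 T [[0.78, 0.09, 0.03]] R [-0.0, 0.01, -0.0] x 1
(0.545, 0.0302, -0.0137, 177.7) T [[0.0, -0.0, 0.82], [0.0, -0.0, 0.82], [0.0, -0.0, 0.82], [0.0, -0.0, 0.82], [0.0, -0.0, 0.82]] R [-0.0, -0.01, -0.0] x 5
```

Request:
{"op": "send_rows", "data": {
  "translation": [
    [0.78, 0.09, 0.03],
    [0.78, 0.09, 0.03],
    [0.78, 0.09, 0.03],
    [0.78, 0.09, 0.03],
    [0.78, 0.09, 0.03]
  ],
  "rotation": [
    [0, 0, 0],
    [0, 0, 0],
    [0, 0, 0],
    [0, 0, 0],
    [0, 0, 0]
  ],
  "grip": [30, 30, 30, 30, 30]
}}

```text
time: 73.0
eef_pos: [0.5657, 0.0276, 0.1071]
tcp_rot: [0.021, 1.0, 0.0, -0.002]
contact_force: [0.2, 0.3, 0.4]
opening: 0.352
```

Request:
{"op": "send_rows", "data": {
  "translation": [
    [0.78, 0.09, 0.03],
    [0, 0, 0],
    [0, 0, 0.7],
    [0, 0, 0.85],
    [0, 0, 0.85]
  ],
  "rotation": [
    [0, 0, 0],
    [0, 0, 0],
    [0, 0, 0],
    [0, 0, 0],
    [0, 0, 0]
  ],
  "grip": [30, 30, 30, 30, 30]
}}

```text
time: 73.62
eef_pos: [0.545, 0.0309, 0.035]
tcp_rot: [0.021, 1.0, -0.0, 0.0]
contact_force: [0.7, 0.4, 0.5]
opening: 0.354
```

Request:
{"op": "send_rows", "data": {
  "translation": [
    [0, 0, 0.85],
    [0, 0, 0.85],
    [0, 0, 0],
    [-0.2, 0, 0],
    [-0.2, 0, 0]
  ],
  "rotation": [
    [0, 0, 0],
    [0, 0, 0],
    [0, 0, 0],
    [0, 0, 0],
    [0, 0, 0]
  ],
  "grip": [30, 30, 30, 30, 30]
}}

```text
time: 74.25
eef_pos: [0.5582, 0.0303, -0.0132]
tcp_rot: [0.021, 1.0, -0.0, 0.001]
contact_force: [0.3, -0.3, -0.6]
opening: 0.355
```

Request:
{"op": "send_rows", "data": {
  "translation": [
    [-0.2, 0, 0],
    [-0.2, 0, 0],
    [-0.1, 0, 0],
    [-0.08, 0, 0],
    [0, 0, 0]
  ],
  "rotation": [
    [0, 0, 0],
    [0, 0, 0],
    [0, 0, 0],
    [0, 0, 0],
    [0, 0, 0]
  ],
  "grip": [30, 30, 30, 30, 30]
}}

```text
time: 74.88
eef_pos: [0.5737, 0.0299, -0.0146]
tcp_rot: [0.021, 1.0, 0.0, -0.0]
contact_force: [-0.3, 0.4, 0.4]
opening: 0.347
```

```bash
python3 - <<'E'
from h import *
st()
E
```

```text
t74.88 p [ 0.5737  0.0299 -0.0146] yaw 177.63 tilt [-0.  0.] F [-0.3  0.4  0.4] op 29.6 q6 -1.65
```

Next, 6.5 mm more, slowly, then retreat and return to knob C.

Request:
{"op": "send_rows", "data": {
  "translation": [
    [-0.06, 0, 0],
    [-0.05, 0, 0],
    [-0.05, 0, 0],
    [-0.05, 0, 0],
    [0, 0, 0]
  ],
  "rotation": [
    [0, 0, 0],
    [0, 0, 0],
    [0, 0, 0],
    [0, 0, 0],
    [0, 0, 0]
  ],
  "grip": [30, 30, 30, 30, 30]
}}

```text
time: 75.5
eef_pos: [0.5801, 0.0296, -0.0145]
tcp_rot: [0.021, 1.0, -0.0, 0.0]
contact_force: [-0.7, 0.7, 0.2]
opening: 0.35
```

Request:
{"op": "send_rows", "data": {
  "translation": [
    [0.15, 0, 0],
    [0.5, 0, 0],
    [0.9, 0, 0],
    [0.5, 0, -0.6],
    [0, 0, -0.9]
  ],
  "rotation": [
    [0, 0, 0],
    [0, 0, 0],
    [0, 0, 0],
    [0, 0, 0],
    [0, 0, 0]
  ],
  "grip": [30, 30, 30, 30, 30]
}}

```text
time: 76.12
eef_pos: [0.5146, 0.0326, 0.0291]
tcp_rot: [0.021, 1.0, 0.0, -0.003]
contact_force: [0.7, -0.1, 0.8]
opening: 0.353
```

Request:
{"op": "send_rows", "data": {
  "translation": [
    [0, 0, -0.9],
    [0, 0, -0.9],
    [0, 0, -0.8],
    [0, 0, 0]
  ],
  "rotation": [
    [0, 0, 0],
    [0, 0, 0],
    [0, 0, 0],
    [0, 0, 0]
  ],
  "grip": [36, 36, 36, 36]
}}

```text
time: 76.62
eef_pos: [0.5192, 0.0321, 0.1103]
tcp_rot: [0.021, 1.0, -0.0, 0.002]
contact_force: [0.6, 0.1, 0.1]
opening: 0.419
```

```bash
python3 - <<'E'
from h import *
st(); plan((.5685,-.2655,.105,174.5))
E
```

```text
t76.62 p [0.5192 0.0321 0.1103] yaw 177.64 tilt [ 0.0043 -0.0006] F [0.6 0.1 0.1] op 35.8 q6 -1.66
(0.5685, -0.2655, 0.105, 174.5) T [[-0.17, -0.82, 0.02], [-0.17, -0.82, 0.02], [-0.18, -0.82, 0.02], [-0.18, -0.82, 0.02], [-0.19, -0.82, 0.02]] R [-0.0, 0.0, 0.05] x 5
 T [[-0.19, -0.82, 0.02], [-0.19, -0.82, 0.02], [-0.2, -0.81, 0.02], [-0.2, -0.81, 0.02], [-0.2, -0.81, 0.02]] R [-0.0, 0.0, 0.05] x 5
 T [[-0.21, -0.81, 0.02], [-0.21, -0.81, 0.02]] R [-0.0, 0.0, 0.05] x 2
```

Request:
{"op": "send_rows", "data": {
  "translation": [
    [-0.17, -0.82, 0.02],
    [-0.17, -0.82, 0.02],
    [-0.17, -0.82, 0.02],
    [-0.17, -0.82, 0.02],
    [-0.17, -0.82, 0.02]
  ],
  "rotation": [
    [0, 0, 0],
    [0, 0, 0],
    [0, 0, 0],
    [0, 0, 0],
    [0, 0, 0]
  ],
  "grip": [36, 36, 36, 36, 36]
}}

```text
time: 77.25
eef_pos: [0.5373, -0.0921, 0.1033]
tcp_rot: [0.021, 1.0, 0.001, -0.002]
contact_force: [-0.5, 0.1, 0.7]
opening: 0.419
```

Request:
{"op": "send_rows", "data": {
  "translation": [
    [-0.17, -0.82, 0.02],
    [-0.17, -0.82, 0.02],
    [-0.17, -0.82, 0.02],
    [-0.17, -0.82, 0.02],
    [-0.17, -0.82, 0.02]
  ],
  "rotation": [
    [0, 0, 0],
    [0, 0, 0],
    [0, 0, 0],
    [0, 0, 0],
    [0, 0, 0]
  ],
  "grip": [36, 36, 36, 36, 36]
}}

```text
time: 77.88
eef_pos: [0.5592, -0.2171, 0.102]
tcp_rot: [0.021, 1.0, 0.0, -0.0]
contact_force: [0.1, -0.4, 0.6]
opening: 0.421
```

Request:
{"op": "send_rows", "data": {
  "translation": [
    [-0.17, -0.84, 0.02],
    [-0.17, -0.84, 0.02],
    [0, 0, 0],
    [0, 0, 0]
  ],
  "rotation": [
    [0, 0, 0],
    [0, 0, 0],
    [0, 0, 0],
    [0, 0, 0]
  ],
  "grip": [36, 36, 36, 36]
}}

```text
time: 78.38
eef_pos: [0.5672, -0.2664, 0.101]
tcp_rot: [0.021, 1.0, 0.0, -0.0]
contact_force: [-0.3, -0.1, 0.2]
opening: 0.419
```

```bash
python3 - <<'E'
from h import *
st(); fit("A"); fit("B"); plan((.568,-.2665,.030,177.5))
E
```

```text
t78.38 p [ 0.5672 -0.2664  0.101 ] yaw 177.62 tilt [-0.0005  0.0008] F [-0.3 -0.1  0.2] op 35.8 q6 -2.13
A front x at middle 0.6476 slope -0.0294 n 49 lane slope -0.02
A back x at middle 0.5928 slope -0.0179 n 41 lane slope -0.02
B front x at middle 0.6437 slope 0.0418 n 49 lane slope 0.0405
B back x at middle 0.5896 slope 0.0047 n 42 lane slope 0.0405
(0.568, -0.2665, 0.03, 177.5) T [[-0.01, -0.01, 0.79], [-0.01, -0.01, 0.79], [-0.01, -0.01, 0.79]] R [0.0, -0.0, 0.01] x 3
```

Both rolls are on their lines: A is at 0.620, and B is at 0.6165 and square. Now latch C.

Request:
{"op": "send_rows", "data": {
  "translation": [
    [0, 0, 0.6],
    [0, 0, 0.65],
    [0, 0, 0.6],
    [0, 0, 0.5],
    [0, 0, 0]
  ],
  "rotation": [
    [0, 0, 0],
    [0, 0, 0],
    [0, 0, 0],
    [0, 0, 0],
    [0, 0, 0]
  ],
  "grip": [34, 34, 34, 34, 34],
  "squeeze": 20
}}

```text
time: 79.1
eef_pos: [0.5661, -0.2657, 0.0283]
tcp_rot: [0.021, 1.0, 0.001, -0.002]
contact_force: [0.7, 0.6, 0.1]
opening: 0.399
```

Request:
{"op": "send_rows", "data": {
  "translation": [
    [0, 0, 0],
    [0, 0, 0],
    [0, 0, 0],
    [0, 0, 0],
    [0, 0, 0]
  ],
  "rotation": [
    [0, 0, 0],
    [0, 0, 0],
    [0, 0, 0],
    [0, 0, 0],
    [0, 0, 0]
  ],
  "grip": [24, 16, 8, 8, 8]
}}

```text
time: 79.72
eef_pos: [0.568, -0.2666, 0.0318]
tcp_rot: [0.021, 1.0, -0.0, 0.001]
contact_force: [-0.5, 2.5, 6.0]
opening: 0.137
```

```bash
python3 -c "
from h import *
st(); print(ctrl.get_state()['wrist_torque'])"
```

```text
t79.72 p [ 0.568  -0.2666  0.0318] yaw 177.62 tilt [ 0.0014 -0.0003] F [-0.5  2.5  6. ] op 11.7 q6 -2.13
[ 0.41236319  0.05574141 -0.03180028]
```

Request:
{"op": "send_rows", "data": {
  "translation": [
    [0, 0, 0],
    [0, 0, 0],
    [0, 0, 0],
    [0, 0, 0],
    [0, 0, 0]
  ],
  "rotation": [
    [0, 0, 0.5],
    [0, 0, 0.8],
    [0, 0, 0.9],
    [0, 0, 0.9],
    [0, 0, 0.9]
  ],
  "grip": [8, 8, 8, 8, 8]
}}

```text
time: 80.35
eef_pos: [0.5682, -0.2656, 0.0318]
tcp_rot: [0.195, 0.981, 0.001, 0.001]
contact_force: [1.6, 5.4, 7.2]
opening: 0.135
```

Request:
{"op": "send_rows", "data": {
  "translation": [
    [0, 0, 0],
    [0, 0, 0],
    [0, 0, 0],
    [0, 0, 0],
    [0, 0, 0]
  ],
  "rotation": [
    [0, 0, 0.9],
    [0, 0, 0.9],
    [0, 0, 0.9],
    [0, 0, 0.9],
    [0, 0, 0.9]
  ],
  "grip": [8, 8, 8, 8, 8]
}}

```text
time: 80.97
eef_pos: [0.5688, -0.2647, 0.0319]
tcp_rot: [0.383, 0.924, 0.002, 0.001]
contact_force: [3.0, 7.6, 5.4]
opening: 0.132
```

Request:
{"op": "send_rows", "data": {
  "translation": [
    [0, 0, 0],
    [0, 0, 0],
    [0, 0, 0],
    [0, 0, 0],
    [0, 0, 0]
  ],
  "rotation": [
    [0, 0, 0.9],
    [0, 0, 0.9],
    [0, 0, 0.9],
    [0, 0, 0.9],
    [0, 0, 0.9]
  ],
  "grip": [8, 8, 8, 8, 8]
}}

```text
time: 81.6
eef_pos: [0.5697, -0.2641, 0.0319]
tcp_rot: [0.556, 0.831, 0.003, 0.001]
contact_force: [4.9, 9.5, 5.0]
opening: 0.137
```

Request:
{"op": "send_rows", "data": {
  "translation": [
    [0, 0, 0],
    [0, 0, 0],
    [0, 0, 0],
    [0, 0, 0],
    [0, 0, 0]
  ],
  "rotation": [
    [0, 0, 0.9],
    [0, 0, 0.9],
    [0, 0, 0.9],
    [0, 0, 0.9],
    [0, 0, 0]
  ],
  "grip": [8, 8, 8, 8, 8]
}}

```text
time: 82.22
eef_pos: [0.5706, -0.2638, 0.0319]
tcp_rot: [0.679, 0.735, 0.004, 0.001]
contact_force: [8.1, 9.0, 4.5]
opening: 0.135
```

```bash
python3 -c "
from h import *
st(); print(ctrl.get_state()['wrist_torque'])"
```

```text
t82.22 p [ 0.5706 -0.2638  0.0319] yaw 94.54 tilt [0.0069 0.0035] F [8.1 9.  4.5] op 11.5 q6 -0.68
[ 1.43371097 -1.12046424 -0.02770883]
```

Request:
{"op": "send_rows", "data": {
  "translation": [
    [0, 0, 0],
    [0, 0, 0],
    [0, 0, 0],
    [0, 0, 0]
  ],
  "rotation": [
    [0, 0, 0.5],
    [0, 0, 0.4],
    [0, 0, 0.3],
    [0, 0, 0]
  ],
  "grip": [8, 8, 8, 8]
}}

```text
time: 82.72
eef_pos: [0.5709, -0.2639, 0.0319]
tcp_rot: [0.715, 0.699, 0.004, 0.002]
contact_force: [8.9, 10.6, 3.5]
opening: 0.139
```

```bash
python3 -c "
from h import *
st(); print(ctrl.get_state()['wrist_torque'])"
```

```text
t82.72 p [ 0.5709 -0.2639  0.0319] yaw 88.73 tilt [0.0072 0.0027] F [ 8.9 10.6  3.5] op 11.9 q6 -0.58
[ 1.56983209 -1.25932405  0.57217742]
```

Request:
{"op": "send_rows", "data": {
  "translation": [
    [0, 0, 0],
    [0, 0, 0],
    [0, 0, 0]
  ],
  "rotation": [
    [0, 0, 0.3],
    [0, 0, 0.3],
    [0, 0, 0]
  ],
  "grip": [8, 8, 8]
}}

```text
time: 83.1
eef_pos: [0.5709, -0.2643, 0.032]
tcp_rot: [0.732, 0.681, 0.003, 0.002]
contact_force: [7.9, 8.7, 4.0]
opening: 0.137
```

```bash
python3 -c "
from h import *
st(); print(ctrl.get_state()['wrist_torque'])"
```

```text
t83.10 p [ 0.5709 -0.2643  0.032 ] yaw 85.83 tilt [0.0072 0.0015] F [7.9 8.7 4. ] op 11.7 q6 -0.53
[ 1.38832879 -1.29592851  0.81481153]
```

Latch C is at its stop (0.8 N m). I'll release, rise clear, and make a final check.

Request:
{"op": "send_rows", "data": {
  "translation": [
    [0, 0, 0],
    [0, 0, 0],
    [0, 0, 0],
    [0, 0, 0],
    [0, 0, 0]
  ],
  "rotation": [
    [0, 0, -0.4],
    [0, 0, 0],
    [0, 0, 0],
    [0, 0, 0],
    [0, 0, 0]
  ],
  "grip": [8, 12, 20, 30, 34]
}}

```text
time: 83.72
eef_pos: [0.5667, -0.2669, 0.0302]
tcp_rot: [0.722, 0.692, -0.0, -0.0]
contact_force: [-0.2, -0.3, -0.4]
opening: 0.394
```

Request:
{"op": "send_rows", "data": {
  "translation": [
    [0, 0, -0.3],
    [0, 0, -0.6],
    [0, 0, -0.9],
    [0, 0, -0.9],
    [0, 0, -0.9]
  ],
  "rotation": [
    [0, 0, 0],
    [0, 0, 0],
    [0, 0, 0],
    [0, 0, 0],
    [0, 0, 0]
  ],
  "grip": [40, 40, 40, 40, 40]
}}

```text
time: 84.35
eef_pos: [0.5677, -0.2669, 0.1415]
tcp_rot: [0.722, 0.692, 0.0, 0.001]
contact_force: [1.0, 0.0, -0.0]
opening: 0.469
```

Request:
{"op": "send_rows", "data": {
  "translation": [
    [-0.4, -0.6, -0.9],
    [-0.4, -0.6, -0.9],
    [-0.5, -0.6, -0.5],
    [-0.5, -0.6, 0],
    [-0.5, -0.6, 0]
  ],
  "rotation": [
    [0, 0, 0],
    [0, 0, 0],
    [0, 0, 0],
    [0, 0, 0],
    [0, 0, 0]
  ],
  "grip": [40, 40, 40, 40, 40]
}}

```text
time: 84.98
eef_pos: [0.4743, -0.3326, 0.2101]
tcp_rot: [0.722, 0.692, -0.0, 0.002]
contact_force: [0.8, 0.4, 0.3]
opening: 0.466
```

```bash
python3 - <<'E'
from h import *
st(); fit("A"); fit("B"); c=cam("top"); rect(c,.36,.74,-.36,.54,0,880,"pics/final.png")
E
```

```text
t84.97 p [ 0.4743 -0.3326  0.2101] yaw 87.63 tilt [ 0.0022 -0.0024] F [0.8 0.4 0.3] op 39.8 q6 -0.75
A front x at middle 0.6476 slope -0.0286 n 49 lane slope -0.02
A back x at middle 0.5927 slope -0.0209 n 41 lane slope -0.02
B front x at middle 0.6438 slope 0.0407 n 49 lane slope 0.0405
B back x at middle 0.5885 slope 0.0431 n 39 lane slope 0.0405
```

View pics/final.png

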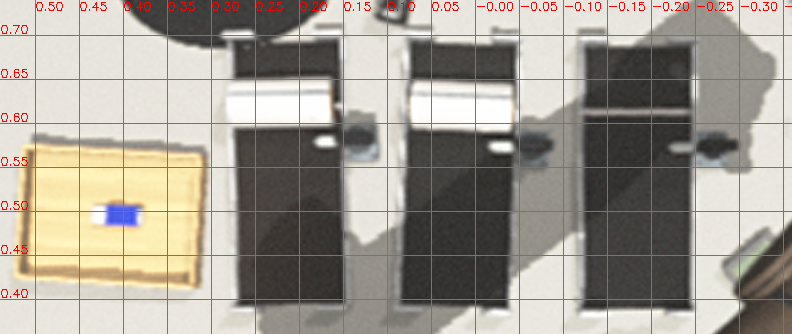

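The final view shows the eraser in the tray, both rolls on their lines and all three latch arms pointing into their lanes, so I'm signing off.

```bash
python3 -c "
from plant import ticket
print(ticket.sign_off())"
```

```text
the job is handed in; nothing more can be done
None
```

The station is set up as asked, and I handed the job in at about 85 s of the 210 s allowed. Only rolls A and B and the eraser were there. Roll C and the cards were absent.

**Last checks, from the top camera:**
- **Eraser:** it is in the plywood tray.
- **Roll A:** centred at x ≈ 0.620 m against its line at about 0.619 m, and square within about 0.5°.
- **Roll B:** centred at x ≈ 0.616 m against its line at 0.616 m, and square within about 0.2°.
- **Latches:** all three arms point into their lanes. Each knob was turned until the torque rose sharply at the stop.
- **Mug, calculator, stapler:** never approached closely enough to touch.

**What went wrong or disagreed:**
- **Fingertip position:** the real fingertips sit about 30 mm short of the stated TCP, so the first eraser grasp closed on air above it. The second grasp, 28 mm lower, held.
- **Roll B displaced:** after latch B was shut, the roll was found pushed back and skewed by about 4.8°. I did not see it happen. I pushed it lightly against the far cheeks to square it (up to about 10 N there), then rolled it back to the line with latch B already shut. It was in place before I shut latch C.

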